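# Lift the hot lemon tart with the turner into its caddy and drop the bar

### The job

The lemon tart in the low baking tray is hot: dip the turner in over the rim, slide it right under the tart without digging into the tray, lift the tart clear on the blade without touching it with your fingers, and set it down gently and level on the two runners of the oak caddy. Take the turner out from under it and lay it back flat on the worktop, and swing the caddy's bar down across the open front until it rests fully in its catch. Keep the tart level and leave the tumbler, the bell and the honey jar where they are.

Things in the scene. Friction and masses are not known exactly. Their poses are not given: they have to be found in the camera images.
- tart: lemon tart in its round fluted steel tin, one rigid piece, 0.19 to 0.33 kg: 117 mm across underneath, 120 mm at 2 mm up (bevelled foot), 130 mm at the top, 22 mm high. Too wide for the gripper, and hot. Origin at the centre of its underside, z up; its yaw means nothing. It stands on the tray's floor; it may slide against the tray's far rim.
- baking_tray: low aluminium baking tray lying fixed on the worktop; flat floor 3 mm thick, 212 mm (along its x) by 160 mm, floor x -124 to +88, y -80 to +80 mm. All round it stands a flared rim, 12 mm above the floor, 6 mm farther out at its top; top of the near rim at x = -131, z = 15 mm. Origin on the worktop under the tray, x away from the robot.
- turner: slotted steel turner, 0.24 kg, lying on its blade with the handle raised. Origin at the centre of the blade's underside, x towards the front edge, z up. Blade flat underneath, x -65 to +65 mm, 76 mm wide, 2.5 mm thick; its last 20 mm slope on top to a front edge 0.8 mm thick. Balance point about x = -45 mm. The loaded blade droops in a weak grip: hold it with 80 N or more.
- turner_grip (a point): where to grip the turner's black flat-sided handle, 22 mm wide, 20 mm high, across its width from above: on its centre line at x = -118, z = 41.5 mm of the turner's frame. The handle runs from x = -86 (centre z = 38) to x = -196 mm (centre z = 51 mm); a neck 20 mm wide rises to it from the blade's rear, x = -62 to -85 mm.
- turner_edge (a point): middle of the blade's front edge, on the underside: x = +65, y = 0, z = 0 mm in the turner's frame.
- caddy: open-topped oak caddy for one tart, 176 deep, 174 wide, 80 mm high, fixed on the worktop. Origin on the worktop below its middle, x away from its open front, y to its left, z up. Side cheeks with inner faces at y = +-75 mm from x = -75 mm; back board with inner face at x = +81 mm; base board 14 mm thick.
- caddy_seat (a point): where the centre of the tart's underside belongs: x = +1, y = 0, z = 52 mm in the caddy's frame, same axes. That is midway between two runners on the cheeks, tops at z = 52, 12 mm thick, inner edges at y = +-46 mm, x -75 to +81 mm. The tart spans them; the room between and below them, down to z = 14 mm, is free for the blade and open to the front.
- swing_bar (a joint): angle of the caddy's round steel swing bar, 8 mm thick: 0 = level across the open front, in its catch (end stop); starts raised past upright at 1.64 to 1.84 (upright 1.57, stop 1.92). Hinge axis along the caddy's x at y = +81, z = 68 mm. At angle q a point r along the bar lies at x = -83, y = 81 - r cos q, z = 68 + r sin q mm of the caddy. Stiff hinge (0.16 N m): stays where it is left.
- bar_end (a point): centre of the 16 mm ball at the free end of the swing bar, 178 mm from its hinge. The catch is a small steel cradle on the front of the right cheek, at y = -81 mm of the caddy, with prongs up to z = 81 mm.
- tumbler: clear glass tumbler, 80 mm wide, 91 mm high, upright, a bystander behind the work. Origin at the centre of its foot.
- bell: white domed counter bell on a black foot, 81 mm wide, 64 mm high, a bystander at the right near corner of the worktop. Origin at the centre of its foot.
- honey: honey jar with a white lid, 62 mm wide, 99 mm high, a bystander at the right edge of the worktop, in front of the juice press. Origin at the centre of its underside.

How it is judged:
On the way, in this order (a step that is already met when the one before it is completed fails the run):
1. the tart rides on the turner's blade, at least 30 mm above the tray's floor (z of tart in the frame of baking_tray above 0.033 m and horizontal distance between tart and turner below 0.04 m and z of tart in the frame of turner between -0.002 and 0.01 m), for 0.2 s.
2. the tart rests level on both runners, the turner no longer touching it (z of tart in the frame of caddy_seat between -0.003 and 0.004 m and y of tart in the frame of caddy_seat between -0.014 and 0.014 m and angle between tart's own z axis and vertical below 0.06 rad and contact force between turner and tart below 0.05 N and linear speed of tart below 0.02 m/s), for 0.2 s.
At the end, for the whole second after the job is handed in: The tart rests level (within 0.06 rad) on both runners, within 18 mm front to back and 14 mm sideways of its seat; the bar is down in its catch (under 0.06 rad); the turner lies at rest flat on the worktop outside the tray (blade under 8 mm up, within 0.08 rad); everything is let go (z of tart in the frame of caddy_seat between -0.003 and 0.004 m and x of tart in the frame of caddy_seat between -0.018 and 0.018 m and y of tart in the frame of caddy_seat between -0.014 and 0.014 m and angle between tart's own z axis and vertical below 0.06 rad and linear speed of each of tart, turner below 0.02 m/s and value of joint swing_bar below 0.06 rad and height (world z) of turner below 0.008 m and angle between turner's own z axis and vertical below 0.08 rad and horizontal distance between turner and baking_tray above 0.1 m); the robot touches nothing.
It fails at once if the fingers touch the hot tart (contact force between the fingers and tart above 1 N).
It fails at once if the tart tips by more than 0.45 rad (angle between tart's own z axis and vertical above 0.45 rad).
It fails at once if the tart is dropped or flung (faster than 0.8 m/s) (linear speed of tart above 0.8 m/s).
It fails at once if the tumbler, the bell or the honey jar is moved by more than 30 mm (distance of any of tumbler, bell, honey from where it was at the start of the episode above 0.03 m).
It fails at once if the turner digs into the tray with over 20 N (contact force between turner and baking_tray above 20 N).
It also fails if it takes over 72 s, if anything falls off the work surface, if the arm or the gripper's body presses on something with over 40 N, if the wrist force passes 120 N, or if a joint passes its speed limit or range.

### The arm

A 6-joint arm with a two-finger parallel gripper is mounted at the origin on a cart in front of the work surface, level with it; the furniture and walls round the work are solid. World frame = base frame: x ahead of the robot, y to its left, z up, the work surface at z = 0. Lengths are in m, angles in rad, forces in N, time in s.
With the tool pointing down it reaches from about 0.3 to 0.775 m from the base axis. Payload 14.6 kg.
Tool frame: the origin (TCP) lies at the very end of the fingers, on their centre line; the grasp point (between the pads) lies 19 mm behind it; z points along the fingers, y is the line along which they close (so a half turn about z gives the same grasp; the last joint's range is limited). The gripper opens to 94 mm and grips with 3 to 60 N. Pads are 16 mm wide; open, the fingers measure 119 mm over their backs; the gripper's body (75 mm by 177 mm) begins 78 mm behind the grasp point.
Start: joints at [1.143, 0.3, 1.521, -0, 1.321, -0.067], TCP at [0.194, 0.515, 0.175] pointing down, gripper open.
Joint ranges: [-3.03, 3.03], [-0.79, 2.21], [0.23, 2.52], [-1.04, 4.18], [0, 3.07], [-2.55, 2.55]. Speed limits (rad/s): [2.22, 2.22, 2.57, 3.14, 3.14, 3.14].

### API

Orientations are given as a unit quaternion [x, y, z, w].
In Python, from plant import ctrl gives the robot as it stands.
- The arm moves only by the shell command python3 steer.py 'ROWS' [FORCE]. ROWS is a JSON list of rows, 1 to 10 of them, each of 7 numbers: a rotation vector rx, ry, rz in rad, then dx, dy, dz in m, then the finger opening in m; each row is the pose to reach, as a shift and turn from the pose commanded when the command began, along the tool's axes at that moment; what a row does not reach only later rows make up. A row lasts 1/8 s, in which the tool goes at most 0.0625 m and 0.188 rad, less where a joint would pass 70% of its speed; a pose out of reach is approached as far as the arm can. The fingers move at their own pace and stop on an object; FORCE is the grip in N (left out, the last holds). Time passes only in rows, so rows that do not move let the fingers close. It prints the time, the measured TCP pose, the force, the opening and the grip force at its end.
- ctrl.read_state(): the state, without advancing time (a new reading comes with each control period).
- ctrl.get_image(name): name is "scene" or "side" or "wrist"; returns a dict with "pixels" (480x640x3 uint8, blue, green, red), "z_map" (480x640 float32, m along the optical axis (not along the pixel's ray), 0 where there is no reading), "vfov" (degrees; the focal length in pixels is half the picture's height over the tangent of half this angle, whatever the lens; pixels are square), "cx", "cy" (the principal point, pixels), "position" and "rotation" of the camera in the world; the wrist camera has in their place "tool_from_camera" (4x4, takes a point from camera to tool coordinates, whose origin is the TCP and whose axes are the flange's). Camera axes: x right, y up, looking along -z (the intrinsics and any distortion apply to the point x, -y, -z); pixel columns grow to the right and rows downward; lengths in m; the calibration is good to about 2 mm. The wrist camera is an equidistant fisheye: a pixel r from the principal point sees the ray r / f radians off the axis. A picture is of the moment at which its call begins: read the wrist's pose just before it.
- ctrl.job_done(): hands the job in; it is judged then, once.
The state is a dict: "t": time; "joints": joint angles; "joint_vel": joint speeds; "tau": joint torques, N m; "tcp_pos": TCP position; "tool_rot": TCP orientation; "wrist_force": force on the tool from outside, world axes, zero at the start; "wrist_torque": the same for the moment, N m; "gripper_width": finger opening in m; "finger_force": force on a finger pad.
Only numpy, scipy, OpenCV 4.12 (cv2) and the standard library are available. Lean on these libraries where they do the work, as an engineer would, in place of code of your own. Each camera call takes 0.05 s, during which the arm holds its last target. There are 200 camera calls.

## Working session

There is one attempt and no reset: what is moved stays moved. The work goes in short steps, Python scripts to look and compute and a shell command to move; the robot and the scene stay as the last step left them, time stands still between calls to the robot, and variables do not carry over. Pictures are saved under pics/ and viewed, at most 10 in all, crops included, and the job is handed in when it is done.

```bash
ls; mkdir -p pics
cat > h.py <<'E'
import numpy as np, cv2
from plant import ctrl
from scipy.spatial.transform import Rotation as R
def cloud(im):
    z=im["z_map"];h,w=z.shape
    f=h/2/np.tan(np.radians(im["vfov"])/2)
    u,v=np.meshgrid(np.arange(w),np.arange(h))
    P=np.stack([(u-im["cx"])/f*z,-(v-im["cy"])/f*z,-z],-1)
    rot=np.array(im["rotation"])
    M=rot if rot.shape==(3,3) else R.from_quat(rot).as_matrix()
    return P@M.T+np.array(im["position"]),M
E
python3 - <<'E'
from h import *
s=ctrl.read_state();print(s)
for n in ("scene","side"):
    im=ctrl.get_image(n);cv2.imwrite(f"pics/{n}0.png",im["pixels"])
    np.savez(f"{n}0.npz",**{k:v for k,v in im.items()})
    print({k:v for k,v in im.items() if k not in("pixels","z_map")})
    P,_=cloud(im);np.save(f"{n}P.npy",P)
E
```

```text
pics
plant.py
steer.py
{'t': 0.0, 'joints': array([ 1.14340787e+00,  3.00446697e-01,  1.52156875e+00, -1.92242637e-05,
        1.32069727e+00, -6.65930209e-02]), 'joint_vel': array([-2.04151231e-04,  1.76345692e-04,  6.47599498e-05,  2.91726966e-04,
       -4.62674942e-04, -1.28705441e-03]), 'tau': array([ 2.11493621e-03, -5.31814098e+01, -3.52730799e+01,  7.08700041e-02,
        2.45360413e-02, -3.86309353e-05]), 'tcp_pos': array([0.19404365, 0.51432171, 0.17450495]), 'tool_rot': array([ 1.79418478e-01,  9.83772685e-01, -5.45311989e-04, -1.27891193e-04]), 'wrist_force': array([ 0.06853623, -0.09249205,  0.39889943]), 'wrist_torque': array([-0.05350291, -0.01279506, -0.00823193]), 'finger_force': 0.0, 'gripper_width': 0.09391659748798742}
{'vfov': 43.87024488594366, 'cx': 321.97055284567017, 'cy': 238.61215012882238, 'position': array([-0.28330809, -0.46191402,  0.95855734]), 'rotation': array([ 0.35153387, -0.20927052, -0.4680057 ,  0.78332653])}
{'vfov': 50.55505069842573, 'cx': 311.2610178517848, 'cy': 234.99631667926934, 'position': array([0.71156521, 0.88171288, 1.25653413]), 'rotation': array([0.02007287, 0.31852536, 0.94508685, 0.07035288])}
```
View pics/scene0.png

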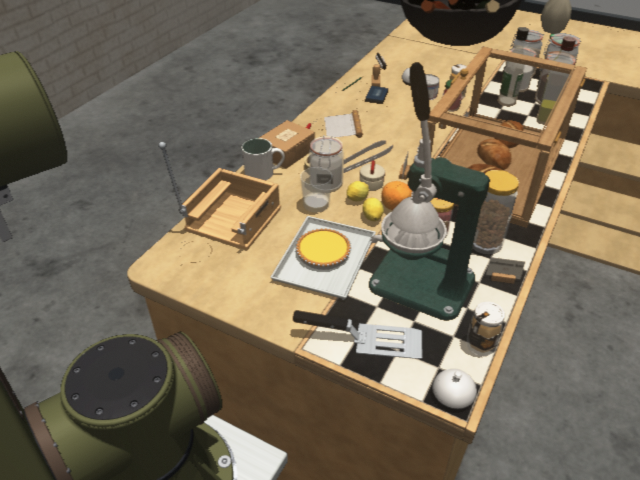

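View pics/side0.png

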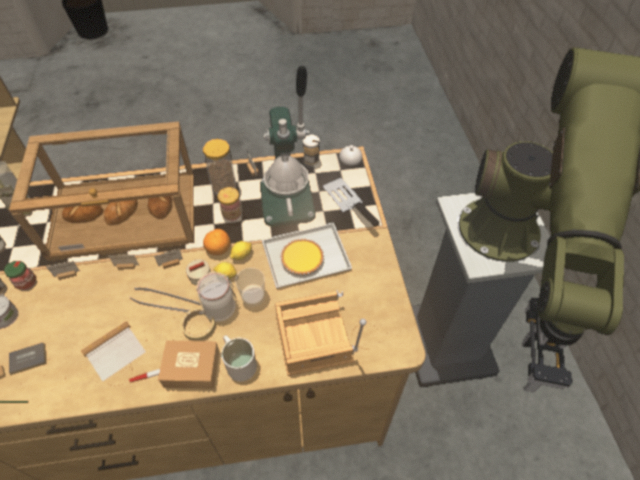

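Run:
```python
from h import *
a=cv2.imread("pics/scene0.png")[130:370,145:435]
cv2.imwrite("pics/c1.png",cv2.resize(a,None,fx=2.5,fy=2.5,interpolation=cv2.INTER_CUBIC))
b=cv2.imread("pics/side0.png")[150:370,255:395]
b=cv2.resize(b,None,fx=2.7,fy=2.7,interpolation=cv2.INTER_CUBIC)
cv2.imwrite("pics/c2.png",b)
```

View pics/c1.png

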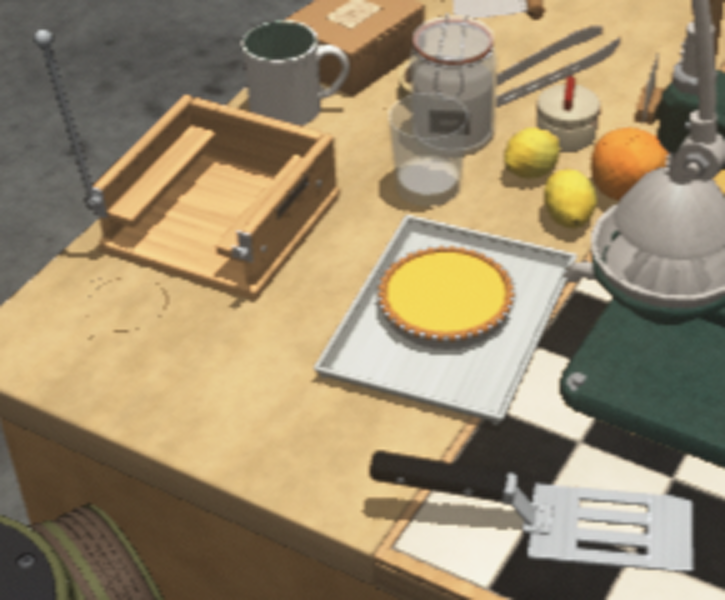

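View pics/c2.png

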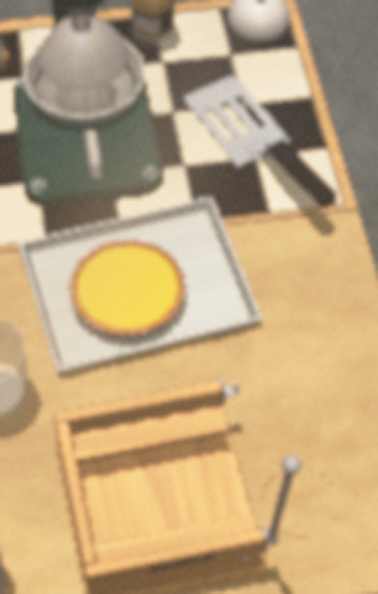

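```bash
cat >> h.py <<'E'
def ray(im,u,v):
    f=240/np.tan(np.radians(float(im["vfov"]))/2)
    d=R.from_quat(im["rotation"]).apply([(u-im["cx"])/f,-(v-im["cy"])/f,-1.]);return np.array(im["position"]),d
def onz(im,u,v,z):
    p,d=ray(im,u,v);return p+d*(z-p[2])/d[2]
def tri(rs):
    A=np.zeros((3,3));b=np.zeros(3)
    for p,d in rs:
        d=d/np.linalg.norm(d);Q=np.eye(3)-np.outer(d,d);A+=Q;b+=Q@p
    return np.linalg.solve(A,b)
E
python3 - <<'E'
from h import *
S=dict(np.load("scene0.npz"));D=dict(np.load("side0.npz"))
PS=np.load("sceneP.npy");PD=np.load("sideP.npy")
np.set_printoptions(precision=4,suppress=True)
fs=lambda p:(145+(p[0]+.5)/2.5-.5,130+(p[1]+.5)/2.5-.5); fd=lambda p:(255+(p[0]+.5)/2.7-.5,150+(p[1]+.5)/2.7-.5)
pts={ # name:(scene,side,z)
'trayNL':((320,372),(259,323),.015),'trayNR':((500,416),(211,200),.015),'trayFR':((575,254),(24,243),.015),'trayFL':((408,219),(62,373),.015),
'tart':((446,293),(128,287),.025),
'cadFR':((253,295),None,0),'cadBRtop':((334,140),(62,412),.08),'cadBLtop':((188,99),(87,575),.08),
'ball':((43,37),(291,464),.245),'hinge':((95,200),(271,537),.068),'catch':((242,244),(231,390),.075),
'bladeRL':((538,483),(285,133),.0025),'bladeFL':((690,500),(231,76),.0025),'bladeFR':((692,570),(186,99),.0025),'bladeRR':((527,557),(238,164),.0025),
'handEnd':((374,465),(328,197),.055),
'bell':((773,647),None,.064)}
for k,(a,b,z) in pts.items():
    u=fs(a);o=[k,onz(S,*u,z)[:2]]
    if b:
        w=fd(b);o+=[onz(D,*w,z)[:2],tri([ray(S,*u),ray(D,*w)])]
    o.append(PS[int(round(u[1])),int(round(u[0]))]);print(*o)
# depth-based tart
for P,I in((PS,S),(PD,D)):
    hsv=cv2.cvtColor(I["pixels"],cv2.COLOR_BGR2HSV)
    m=(hsv[...,0]>20)&(hsv[...,0]<32)&(hsv[...,1]>150)&(abs(P[...,2]-.022)<.012)
    n,l,st,c=cv2.connectedComponentsWithStats(m.astype(np.uint8));j=1+np.argmax(st[1:,4]);q=P[l==j]
    print("tart",c[j],st[j],q.mean(0),(q.min(0)+q.max(0))/2)
E
```

```text
trayNL [0.4799 0.0745] [0.4874 0.0891] [0.4867 0.0812 0.0047] [0.4829 0.0757 0.0133]
trayNR [ 0.5081 -0.0896] [ 0.5096 -0.086 ] [ 0.5096 -0.0884  0.0126] [ 0.5103 -0.0893  0.013 ]
trayFR [ 0.7319 -0.0581] [ 0.7289 -0.0568] [ 0.7298 -0.0578  0.0155] [ 0.7545 -0.0499 -0.0047]
trayFL [0.7018 0.1098] [0.7046 0.1197] [0.706  0.1143 0.0089] [0.7035 0.1105 0.0144]
tart [0.6143 0.02  ] [0.6217 0.0278] [0.621  0.0234 0.0183] [0.6163 0.0214 0.0225]
cadFR [0.549  0.1933] [0.5439 0.1891 0.005 ]
cadBRtop [0.7057 0.1943] [0.7097 0.2038] [0.7107 0.1992 0.0741] [ 0.8011  0.2586 -0.0062]
cadBLtop [0.6949 0.362 ] [0.7052 0.3746] [0.7051 0.3706 0.0708] [0.6999 0.3657 0.0766]
ball [0.5281 0.3742] [0.5295 0.3753] [0.5292 0.3751 0.2442] [0.5259 0.3714 0.2483]
hinge [0.5304 0.3537] [0.5316 0.3579] [0.5318 0.3563 0.0656] [0.5261 0.3486 0.0721]
catch [0.5365 0.1892] [0.541  0.2013] [0.5414 0.1955 0.0677] [0.5456 0.1949 0.0667]
bladeRL [ 0.466  -0.1465] [ 0.4012 -0.1844] [ 0.4194 -0.1559  0.048 ] [ 0.467  -0.1463  0.001 ]
bladeFL [ 0.5088 -0.2646] [ 0.4488 -0.2877] [ 0.4642 -0.2656  0.0403] [ 0.5108 -0.2648 -0.0004]
bladeFR [ 0.4431 -0.2918] [ 0.5108 -0.2577] [ 0.4945 -0.2898 -0.0472] [ 0.4478 -0.2918 -0.0039]
bladeRR [ 0.393  -0.1718] [ 0.4664 -0.1448] [ 0.4446 -0.1668 -0.0444] [ 0.3963 -0.1714  0.0001]
handEnd [ 0.3798 -0.0408] [ 0.386  -0.0393] [ 0.3839 -0.0402  0.0518] [ 0.3761 -0.0424  0.0587]
bell [ 0.3609 -0.3772] [ 0.3764 -0.3751  0.044 ]
tart [322.9983 246.3313] [ 300  231   47   32 1159] [0.6202 0.0234 0.021 ] [0.621  0.0235 0.0203]
tart [301.972 256.125] [284 241  37  31 856] [0.622  0.0281 0.0252] [0.6222 0.0287 0.0251]
```

```bash
cat >> h.py <<'E'
def to(pos,yaw=None,pitch=0.,Rt=None):
    """row to bring TCP to pos; yaw (deg) = heading of -tool x (turner heading); pitch deg, + = nose down"""
    s=ctrl.read_state();R0=R.from_quat(s["tool_rot"]);p=np.array(s["tcp_pos"])
    if Rt is None:
        Rt=R.from_euler('ZY',[yaw,pitch],degrees=True)*R.from_matrix(np.array([[-1,0,0],[0,1,0],[0,0,-1.]]).T)
    rv=(R0.inv()*Rt).as_rotvec();d=R0.inv().apply(np.array(pos)-p)
    print(np.round(rv,4),np.round(d,4),"rows",max(np.linalg.norm(d)/.0625,np.linalg.norm(rv)/.188).round(1))
E
python3 -c "
from h import *
to([.40,.12,.42],-68.6)"
```

```text
[-1.000e-03  4.000e-04  8.365e-01] [-0.3319 -0.2965 -0.2452] rows 8.1
```

```bash
r='[0,0,0.8365,-0.332,-0.2965,-0.245,0.09]'; python3 steer.py '[[0,0,0.8365,-0.332,-0.2965,-0.245,0.09],[0,0,0.8365,-0.332,-0.2965,-0.245,0.09],[0,0,0.8365,-0.332,-0.2965,-0.245,0.09],[0,0,0.8365,-0.332,-0.2965,-0.245,0.09],[0,0,0.8365,-0.332,-0.2965,-0.245,0.09],[0,0,0.8365,-0.332,-0.2965,-0.245,0.09],[0,0,0.8365,-0.332,-0.2965,-0.245,0.09],[0,0,0.8365,-0.332,-0.2965,-0.245,0.09],[0,0,0.8365,-0.332,-0.2965,-0.245,0.09],[0,0,0.8365,-0.332,-0.2965,-0.245,0.09]]'
python3 - <<'E'
from h import *
s=ctrl.read_state();im=ctrl.get_image("wrist")
np.savez("w1.npz",tcp=s["tcp_pos"],rot=s["tool_rot"],**im)
print({k:v for k,v in im.items() if k not in("pixels","z_map")},s["joints"])
cv2.imwrite("pics/w1.png",im["pixels"])
E
```

```text
t: 1.35
tcp_pos: [0.4001, 0.12, 0.4195]
tool_rot: [0.564, 0.826, -0.0, -0.0]
wrist_force: [-0.3, 0.1, 0.5]
gripper_width: 0.0898
finger_force: 0.0
{'vfov': 65.70646984690485, 'cx': 321.28891616855594, 'cy': 239.5406221273295, 'tool_from_camera': array([[-2.39345140e-04,  9.66900264e-01,  2.55154508e-01,
         7.33262131e-02],
       [ 9.99999132e-01,  5.62008996e-04, -1.19167683e-03,
        -3.47229335e-04],
       [-1.29563177e-03,  2.55154001e-01, -9.66899559e-01,
        -2.10156527e-01],
       [ 0.00000000e+00,  0.00000000e+00,  0.00000000e+00,
         1.00000000e+00]])} [ 2.03544548e-01 -6.26575627e-02  1.37243861e+00  1.61429605e-04
  1.83260624e+00 -1.68941575e-01]
```

View pics/w1.png

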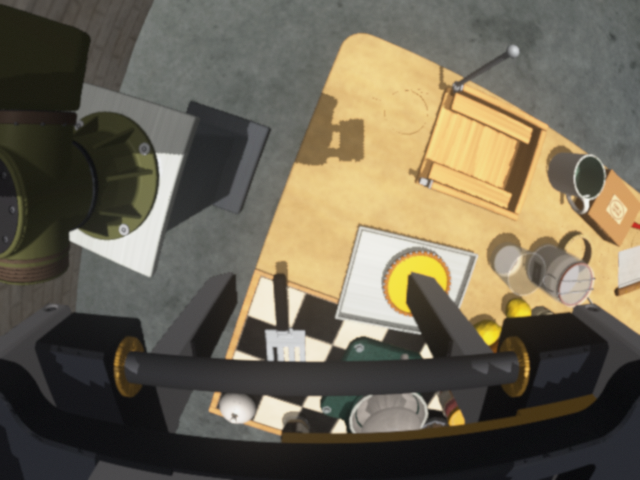

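```bash
cat >> h.py <<'E'
def wcloud(im):
    z=np.array(im["z_map"]);h,w=z.shape;f=240/np.tan(np.radians(float(im["vfov"]))/2)
    u,v=np.meshgrid(np.arange(w),np.arange(h));x=(u-im["cx"])/f;y=(v-im["cy"])/f
    r=np.hypot(x,y)+1e-9;k=np.tan(r)/r
    P=np.stack([x*k*z,-y*k*z,-z],-1);T=im["tool_from_camera"]
    P=P@T[:3,:3].T+T[:3,3];return R.from_quat(im["rot"]).apply(P.reshape(-1,3)).reshape(P.shape)+im["tcp"]
E
python3 - <<'E'
from h import *
np.set_printoptions(precision=4,suppress=True)
W=dict(np.load("w1.npz"));P=wcloud(W);z=P[...,2]
def rect(n,m):
    q=P[m&(W["z_map"]>0)];c,s,a=cv2.minAreaRect((q[:,:2]*1000).astype(np.float32));print(n,len(q),np.round(c,1),np.round(s,1),round(a,2),'z',np.percentile(q[:,2],[5,50,95]))
u,v=np.meshgrid(np.arange(640),np.arange(480))
b=lambda x0,x1,y0,y1:(u>=x0)&(u<x1)&(v>=y0)&(v<y1)
print("table z",np.median(z[b(330,350,190,220)]), np.median(z[b(370,400,60,80)]))
rect("caddytop",b(405,560,80,225)&(z>.07)&(z<.09))
rect("caddyall",b(405,560,80,225)&(z>.03)&(z<.09))
rect("runner",b(405,560,80,225)&(z>.046)&(z<.058))
rect("ball",b(505,525,40,62)&(z>.2))
rect("bar",b(445,525,40,100)&(z>.1)&(z<.25))
rect("handle",b(268,292,255,333)&(z>.025)&(z<.07))
rect("blade",b(258,310,325,365)&(z>.0015)&(z<.02))
hsv=cv2.cvtColor(W["pixels"],cv2.COLOR_BGR2HSV)
g=(hsv[...,1]<45)&(hsv[...,2]>120)
m=(b(330,480,220,335)&g&(z>-.01)&(z<.03)).astype(np.uint8)
n,l,st,c=cv2.connectedComponentsWithStats(m);rect("tray",l==1+np.argmax(st[1:,4]))
y=b(380,460,240,330)&(hsv[...,0]>20)&(hsv[...,0]<32)&(hsv[...,1]>150)&(z>.01)&(z<.04)
q=P[y];print("tart",q.mean(0),q.min(0),q.max(0))
q=P[b(268,292,255,333)&(z>.025)&(z<.07)]
for zz in(.038,.045,.05,.055,.06):
    a=q[abs(q[:,2]-zz)<.004];print(zz,len(a),a.mean(0))
E
```

```text
table z 0.0005643132593955991 0.0005638890897056714
caddytop 2332 [620.3 281.4] [184.8 176.4] 3.54 z [0.0724 0.0802 0.0822]
caddyall 6499 [668.7 284.4] [282.9 176.2] 3.88 z [0.0442 0.0542 0.0816]
runner 3258 [665.2 280. ] [246.5 167.1] 4.1 z [0.0503 0.0528 0.055 ]
ball 164 [529.3 374.8] [14.5 15.4] 15.57 z [0.2345 0.2507 0.2538]
bar 373 [530.2 369.2] [12.5 26.7] 19.63 z [0.1119 0.1911 0.2484]
handle 767 [405.8 -87.4] [ 22.9 113.7] 22.13 z [0.046  0.0546 0.0608]
blade 1004 [ 439.9 -187. ] [101.7  81. ] 20.54 z [0.0018 0.0034 0.0062]
tray 6907 [612.2  -7.5] [229.3 219.1] 8.3 z [0.0008 0.0041 0.0182]
tart [0.6081 0.034  0.0244] [ 0.5662 -0.031   0.0211] [0.6772 0.0795 0.0278]
0.038 6 [ 0.4234 -0.1045  0.0408]
0.045 104 [ 0.4221 -0.119   0.0467]
0.05 319 [ 0.4139 -0.1051  0.0507]
0.055 434 [ 0.4026 -0.0787  0.0551]
0.06 305 [ 0.3935 -0.0568  0.0587]
```

```bash
python3 -c "
from h import *
to([.36,.14,.42],184)"
```

```text
[-1.2000e-03  9.0000e-04  1.8748e+00] [ 0.0326 -0.0299 -0.0007] rows 10.0
```

```bash
python3 steer.py '[[0,0,1.87,0.033,-0.03,0,0.09],[0,0,1.87,0.033,-0.03,0,0.09],[0,0,1.87,0.033,-0.03,0,0.09],[0,0,1.87,0.033,-0.03,0,0.09],[0,0,1.87,0.033,-0.03,0,0.09],[0,0,1.87,0.033,-0.03,0,0.09],[0,0,1.87,0.033,-0.03,0,0.09],[0,0,1.87,0.033,-0.03,0,0.09],[0,0,1.87,0.033,-0.03,0,0.09],[0,0,1.87,0.033,-0.03,0,0.09]]'
python3 - <<'E'
from h import *
s=ctrl.read_state();im=ctrl.get_image("wrist")
np.savez("w2.npz",tcp=s["tcp_pos"],rot=s["tool_rot"],**im)
cv2.imwrite("pics/w2.png",im["pixels"])
E
```

```text
t: 2.65
tcp_pos: [0.3594, 0.1409, 0.4193]
tool_rot: [0.999, 0.035, -0.001, 0.0]
wrist_force: [0.3, 0.8, -0.2]
gripper_width: 0.0898
finger_force: 0.0
```

View pics/w2.png

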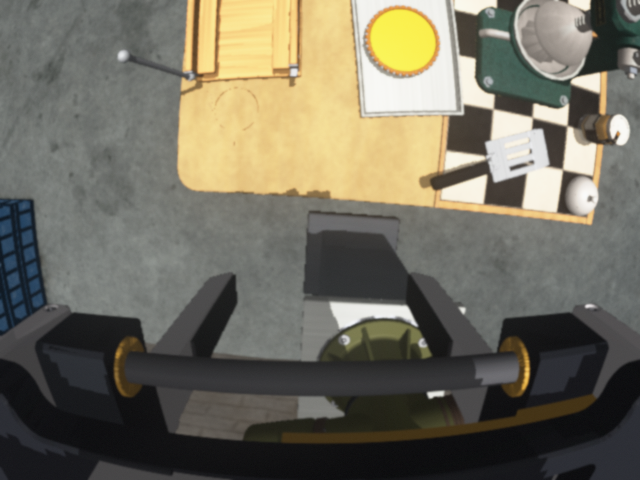

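Run:
```python
from h import *
np.set_printoptions(precision=4,suppress=True)
u,v=np.meshgrid(np.arange(640),np.arange(480))
b=lambda x0,x1,y0,y1:(u>=x0)&(u<x1)&(v>=y0)&(v<y1)
def rect(n,q):
    c,s,a=cv2.minAreaRect((q[:,:2]*1000).astype(np.float32));print(n,len(q),np.round(c,1),np.round(s,1),round(a,2),'z',np.percentile(q[:,2],[5,50,95]))
def circ(q):
    A=np.c_[2*q[:,:2],np.ones(len(q))];s=np.linalg.lstsq(A,(q[:,:2]**2).sum(1),rcond=None)[0];return s[:2],np.sqrt(s[2]+s[:2]@s[:2])
W=dict(np.load("w2.npz"));P=wcloud(W);z=P[...,2];hsv=cv2.cvtColor(W["pixels"],cv2.COLOR_BGR2HSV)
tm=b(355,450,0,85)&(z>.017)&(z<.035)
n,l,st,c=cv2.connectedComponentsWithStats(tm.astype(np.uint8));tm=(l==1+np.argmax(st[1:,4])).astype(np.uint8)
edge=(tm>0)&(cv2.erode(tm,np.ones((3,3),np.uint8))==0)
print("tart",circ(P[edge]),np.median(P[tm>0],0))
rect("handle",P[b(425,500,155,192)&(z>.025)&(z<.075)])
q=P[b(425,500,155,192)&(z>.025)&(z<.075)]
vx=cv2.fitLine((q*1000).astype(np.float32),cv2.DIST_HUBER,0,.01,.01).ravel();print("handle line",vx,np.degrees(np.arctan2(vx[1],vx[0])))
bm=b(480,555,120,185)&(hsv[...,1]<60)&(z>.0012)&(z<.012)
n,l,st,c=cv2.connectedComponentsWithStats(bm.astype(np.uint8));bm=l==1+np.argmax(st[1:,4])
for px in((487,135),(543,129),(550,172),(497,183)): print("blade corner",P[px[1],px[0]])
rect("blade",P[bm])
for px in((361,115),(463,114),(460,20),(353,5),(357,60),(461,60)): print("tray",px,P[px[1]-4:px[1]+5,px[0]-4:px[0]+5].reshape(-1,3)[np.argmax(P[px[1]-4:px[1]+5,px[0]-4:px[0]+5,2])])
# rim points: local high above .011
rm=b(345,470,0,125)&(z>.0125)&(z<.0175)&(tm==0)
n,l,st,c=cv2.connectedComponentsWithStats(rm.astype(np.uint8))
for j in range(1,n):
    if st[j,4]>30: rect(("rim",st[j]),P[l==j])
for nm in("w1","w2"):
    V=dict(np.load(nm+".npz"));Q=wcloud(V)
    a=Q.reshape(-1,3);a=a[(V["z_map"].ravel()>0)]
    fr=a[(a[:,2]>.073)&(a[:,2]<.086)&(a[:,0]>.5)&(a[:,0]<.74)&(a[:,1]>.15)&(a[:,1]<.385)]
    rect(nm+" cad",fr)
    L=fr[(fr[:,1]>.33)&(fr[:,0]<.68)&(fr[:,0]>.555)];Rr=fr[(fr[:,1]<.22)&(fr[:,0]<.68)&(fr[:,0]>.555)]
    for q in(L,Rr):
        p=np.polyfit(q[:,0]-.618,q[:,1],1);print(" cheek",len(q),np.degrees(np.arctan(p[0])),p[1],q[:,1].min(),q[:,1].max())
    bl=a[(a[:,2]>.09)&(a[:,2]<.26)&(abs(a[:,0]-.53)<.02)&(a[:,1]>.34)&(a[:,1]<.40)]
    print(nm," bar x",np.median(bl[:,0]),"y vs z",np.polyfit(bl[:,2]-.068,bl[:,1],1), "ball",np.median(bl[bl[:,2]>.238],0),bl[:,2].max())
    k=a[(a[:,2]>.035)&(a[:,2]<.09)&(a[:,0]<.54)&(a[:,0]>.5)&(a[:,1]>.15)&(a[:,1]<.24)]
    if len(k):print("  catch",k.mean(0),k.max(0))
```

```text
tart (array([0.6218, 0.0269]), np.float64(0.059368279436763066)) [0.621  0.0255 0.0245]
handle 905 [406.5 -89. ] [ 23.4 119.3] 21.38 z [0.0456 0.054  0.0608]
handle line [ -0.3647   0.9238   0.1169 406.8836 -85.7667  54.4846] 111.54238
blade corner [ 0.4813 -0.148  -0.    ]
blade corner [ 0.5129 -0.2692  0.    ]
blade corner [ 0.4334 -0.2964  0.0011]
blade corner [ 0.3972 -0.1792  0.0005]
blade 2031 [ 452.6 -222.2] [102.1 149.3] 23.53 z [0.0015 0.0032 0.0055]
tray (361, 115) [0.4893 0.0817 0.0197]
tray (463, 114) [ 0.5089 -0.0867  0.0182]
tray (460, 20) [ 0.6788 -0.088   0.0029]
tray (353, 5) [0.6841 0.1089 0.0192]
tray (357, 60) [0.5709 0.094  0.0204]
tray (461, 60) [ 0.5956 -0.0761  0.0216]
('rim', array([448,   0,  10,  48, 112], dtype=int32)) 112 [671.9 -64.6] [90.4  7.6] 7.51 z [0.0129 0.016  0.0174]
('rim', array([455,  52,   7,  40,  85], dtype=int32)) 85 [583.7 -77.6] [69.9  6.8] 7.43 z [0.0129 0.016  0.0174]
('rim', array([458,  93,   6,  22,  60], dtype=int32)) 60 [527.  -85.8] [37.4  9.5] 1.6 z [0.0126 0.0165 0.0174]
('rim', array([362, 112,  23,   5,  48], dtype=int32)) 4
[... 265 characters left out ...]
07102 0.36124765218792637 0.35133448097136466 0.3731457913750815
 cheek 544 3.733190365390192 0.20003975604068436 0.1898921769036173 0.20974102277262796
w1  bar x 0.5283550096287329 y vs z [0.106 0.354] ball [0.528  0.3734 0.2509] 0.25536131804814
  catch [0.535  0.1943 0.0705] [0.5397 0.1987 0.0756]
w2 cad 1202 [596.9 279. ] [132.7 178. ] 2.41 z [0.075  0.0802 0.0821]
 cheek 497 3.740285820294831 0.36094990373002134 0.35160988982336805 0.3704288688577646
 cheek 516 4.112177467946332 0.19989226677589567 0.18974694232397704 0.2078836438736556
w2  bar x 0.5292851201944271 y vs z [0.105  0.3537] ball [0.529  0.3724 0.2508] 0.2547322727227793
  catch [0.5354 0.1948 0.0692] [0.5397 0.2    0.0762]
```

```bash
python3 -c "
from h import *
to([.4127,-.1048,.14],-68.5)"
```

```text
[-9.0000e-04  9.0000e-04 -1.8849e+00] [0.0385 0.2484 0.2793] rows 10.0
```

```bash
python3 steer.py '[[0,0,-1.88,0.0385,0.2484,0.2793,0.09],[0,0,-1.88,0.0385,0.2484,0.2793,0.09],[0,0,-1.88,0.0385,0.2484,0.2793,0.09],[0,0,-1.88,0.0385,0.2484,0.2793,0.09],[0,0,-1.88,0.0385,0.2484,0.2793,0.09],[0,0,-1.88,0.0385,0.2484,0.2793,0.09],[0,0,-1.88,0.0385,0.2484,0.2793,0.09],[0,0,-1.88,0.0385,0.2484,0.2793,0.09],[0,0,-1.88,0.0385,0.2484,0.2793,0.09],[0,0,-1.88,0.0385,0.2484,0.2793,0.06]]'
python3 - <<'E'
from h import *
np.set_printoptions(precision=4,suppress=True)
s=ctrl.read_state();im=ctrl.get_image("wrist");im["tcp"]=s["tcp_pos"];im["rot"]=s["tool_rot"]
P=wcloud(im);a=P[im["z_map"]>0];cv2.imwrite("pics/w3.png",im["pixels"])
h=a[(a[:,2]>.03)&(a[:,2]<.075)&(a[:,0]>.36)&(a[:,0]<.46)&(a[:,1]>-.17)&(a[:,1]<0)]
c,sz,an=cv2.minAreaRect((h[:,:2]*1000).astype(np.float32));print(len(h),c,sz,an)
for y in(-.03,-.05,-.07,-.09,-.11):
    q=h[abs(h[:,1]-y)<.006]
    if len(q):print(y,q[:,0].min(),q[:,0].max(),np.median(q[:,2]))
to([.4127,-.1048,.0235],-68.5)
E
```

```text
t: 3.95
tcp_pos: [0.4167, -0.1038, 0.1401]
tool_rot: [0.58, 0.815, -0.0, -0.001]
wrist_force: [-0.2, 0.1, 0.8]
gripper_width: 0.083
finger_force: 0.0
3588 (406.1519470214844, -89.13949584960938) (23.140125274658203, 117.10650634765625) 21.473976135253906
-0.03 0.38201586275819477 0.39526869357489286 0.05707551017331411
-0.05 0.37678635387921433 0.40385938270657346 0.059783666035184244
-0.07 0.38399315383106875 0.4116261407747437 0.05703636695269962
-0.09 0.39251249490813933 0.41969728159140135 0.05453210762316954
-0.11 0.4007264441087093 0.42668026403035364 0.05175170839995814
[-0.0008 -0.0007 -0.0325] [ 0.0003 -0.0039  0.1167] rows 1.9
```

```bash
python3 steer.py '[[0,0,-0.032,0,-0.004,0.05,0.06],[0,0,-0.032,0,-0.004,0.1,0.06],[0,0,-0.032,0,-0.004,0.1165,0.06],[0,0,-0.032,0,-0.004,0.1165,0.06],[0,0,-0.032,0,-0.004,0.1165,0],[0,0,-0.032,0,-0.004,0.1165,0],[0,0,-0.032,0,-0.004,0.1165,0],[0,0,-0.032,0,-0.004,0.1165,0],[0,0,-0.032,0,-0.004,0.1165,0],[0,0,-0.032,0,-0.004,0.1165,0]]' 80
python3 -c "
from h import *
to([.4127,-.1048,.0235],-68.5)"
```

```text
t: 5.25
tcp_pos: [0.4132, -0.1064, 0.0243]
tool_rot: [0.572, 0.821, 0.0, 0.0]
wrist_force: [-0.2, 0.9, -0.2]
gripper_width: 0.0036
finger_force: 0.0
[ 0.      0.     -0.0215] [0.0017 0.0001 0.0008] rows 0.1
```

Run:
```python
from h import *
np.set_printoptions(precision=4,suppress=True)
im=ctrl.get_image("scene");P,_=cloud(im);a=P[im["z_map"]>0]
cv2.imwrite("pics/s4.png",cv2.resize(im["pixels"][230:400,240:470],None,fx=3.4,fy=3.4))
print(ctrl.read_state())
```

```text
{'t': 5.3, 'joints': array([-0.3379,  0.2341,  2.0024,  0.    ,  0.9051, -0.6917]), 'joint_vel': array([ 0.0017,  0.002 , -0.0009, -0.0026, -0.0005,  0.0006]), 'tau': array([ -0.0011, -41.2525, -27.1903,   0.0372,   0.061 ,   0.0008]), 'tcp_pos': array([ 0.4131, -0.1064,  0.0242]), 'tool_rot': array([ 0.5716,  0.8205, -0.    , -0.    ]), 'wrist_force': array([-0.7783, -0.8585, -0.2089]), 'wrist_torque': array([-0.0728,  0.0609,  0.043 ]), 'finger_force': 0.0, 'gripper_width': 0.0013348565651266338}
```

View pics/s4.png

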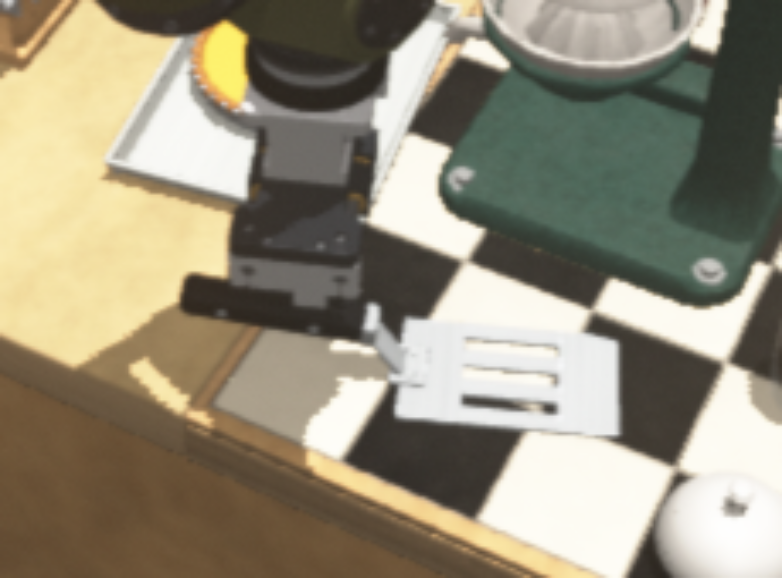

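Run:
```python
from h import *
np.set_printoptions(precision=4,suppress=True)
im=ctrl.get_image("scene");P,M=cloud(im);s=ctrl.read_state()
f=240/np.tan(np.radians(im["vfov"])/2)
def proj(p):
    q=M.T@(np.array(p)-im["position"]);return ((q[0]/-q[2]*f+im["cx"]-240)*3.4,(-q[1]/-q[2]*f+im["cy"]-230)*3.4)
t=s["tcp_pos"]
print("tcp",proj(t),"grasp",proj(t+[0,0,.019]),"+50",proj(t+[0,0,.05]),"+97",proj(t+[0,0,.097]))
for X in((200,295),(270,315),(330,315),(300,300),(300,270),(245,270),(355,270),(290,240),(320,310)):
    print(X,P[int(230+X[1]/3.4),int(240+X[0]/3.4)])
```

```text
tcp (np.float64(309.76680753189163), np.float64(327.6722994418756)) grasp (np.float64(310.0578096868027), np.float64(306.7327737889744)) +50 (np.float64(310.546078324139), np.float64(271.59862277165405)) +97 (np.float64(311.3200316851255), np.float64(215.90757037555906))
(200, 295) [ 0.3811 -0.0487  0.0571]
(270, 315) [ 0.3956 -0.0882  0.0458]
(330, 315) [ 0.4109 -0.1205  0.048 ]
(300, 300) [ 0.3978 -0.1071  0.0661]
(300, 270) [ 0.3337 -0.1404  0.1739]
(245, 270) [ 0.3293 -0.1107  0.1625]
(355, 270) [ 0.3439 -0.1664  0.1777]
(290, 240) [ 0.3353 -0.1335  0.192 ]
(320, 310) [ 0.4119 -0.1133  0.046 ]
```

Run:
```python
from h import *
im=ctrl.get_image("wrist");w=im["pixels"]
im2=ctrl.get_image("side")["pixels"][140:260,300:420]
b=cv2.resize(im2,(360,360),interpolation=cv2.INTER_CUBIC)
a=cv2.resize(w,(440,330));o=np.zeros((360,800,3),np.uint8);o[:330,:440]=a;o[:,440:]=b
cv2.imwrite("pics/w5.png",o);s=ctrl.read_state();print(s["gripper_width"],s["finger_force"])
```

```text
0.0003987210116570574 0.0
```

View pics/w5.png

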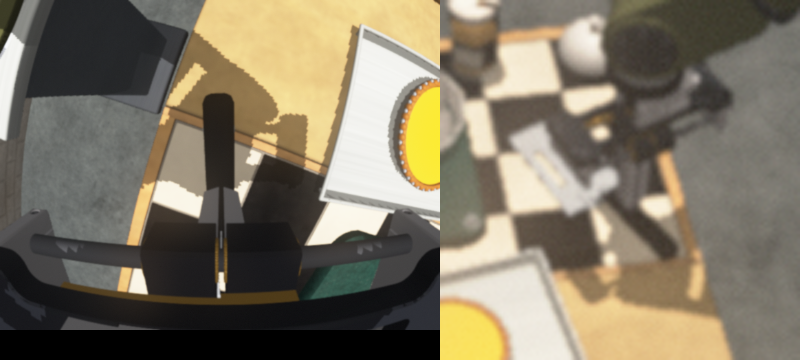

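Run:
```python
from h import *
np.set_printoptions(precision=4,suppress=True)
s=ctrl.read_state();im=ctrl.get_image("wrist");im["tcp"]=s["tcp_pos"];im["rot"]=s["tool_rot"]
P=wcloud(im);T=R.from_quat(s["tool_rot"]).inv().apply((P-s["tcp_pos"]).reshape(-1,3)).reshape(P.shape)
for v in range(220,420,10): print(v,T[v,318],T[v,300])
print(R.from_quat(s["tool_rot"]).as_matrix())
```

```text
220 [ 0.0363 -0.0017 -0.0326] [ 0.0361 -0.0106 -0.0312]
230 [ 0.0313 -0.0017 -0.0326] [ 0.0306 -0.0108 -0.0295]
240 [ 0.0262 -0.0017 -0.0323] [ 0.0252 -0.0109 -0.0286]
250 [ 0.0204 -0.0018 -0.0303] [ 0.0192 -0.0111 -0.0263]
260 [ 0.0152 -0.0018 -0.0307] [ 0.0137 -0.0112 -0.0261]
270 [ 0.0096 -0.0018 -0.0301] [ 0.0076 -0.0114 -0.0244]
280 [ 0.0091 -0.0017 -0.043 ] [ 0.009  -0.0104 -0.0429]
290 [ 0.0083 -0.0016 -0.0536] [ 0.0086 -0.0098 -0.0545]
300 [ 0.0076 -0.0016 -0.0633] [ 0.0087 -0.0092 -0.0659]
310 [ 0.0076 -0.0015 -0.0732] [ 0.0094 -0.0086 -0.077 ]
320 [ 0.0074 -0.0015 -0.0818] [ 0.0092 -0.0082 -0.0854]
330 [ 0.0075 -0.0014 -0.09  ] [ 0.0326 -0.0051 -0.1359]
340 [ 0.0073 -0.0013 -0.0971] [ 0.0327 -0.0048 -0.1406]
350 [ 0.0282 -0.001  -0.1374] [ 0.0335 -0.0045 -0.146 ]
360 [ 0.0254 -0.001  -0.1373] [ 0.033  -0.0044 -0.149 ]
370 [ 0.0276 -0.001  -0.1446] [ 0.033  -0.0042 -0.1524]
380 [ 0.0255 -0.001  -0.1454] [ 0.0298 -0.0044 -0.1513]
390 [ 0.0236 -0.001  -0.1464] [ 0.028  -0.0044 -0.1522]
400 [ 0.0162 -0.001  -0.1409] [ 0.0255 -0.0044 -0.1522]
410 [-0.1271 -0.0027  0.0199] [ 0.0225 -0.0045 -0.1519]
[[-0.3465  0.9381 -0.0001]
 [ 0.9381  0.3465  0.    ]
 [ 0.0001 -0.0001 -1.    ]]
```

Run:
```python
from h import *
np.set_printoptions(precision=4,suppress=True)
for n in("w1","w2"):
    W=dict(np.load(n+".npz"));P=wcloud(W);T=R.from_quat(W["rot"]).inv().apply((P-W["tcp"]).reshape(-1,3))
    m=(abs(T[:,0])<.02)&(abs(abs(T[:,1])-.05)<.02)&(T[:,2]>-.1)&(T[:,2]<.03)
    q=T[m];print(n,len(q),q.min(0),q.max(0)); 
    for s in(-1,1):
        k=q[np.sign(q[:,1])==s];print(np.percentile(k[:,2],[90,99,100]),k[np.argsort(k[:,2])[-3:]])
    print(W["z_map"][[275,280,290,300],[230,225,225,220]], P[280,228],W["tcp"])
```

```text
w1 6518 [-0.0094 -0.0578 -0.1   ] [ 0.0099  0.0573 -0.0301]
[-0.0431 -0.0325 -0.0301] [[ 0.0062 -0.0454 -0.0306]
 [-0.0024 -0.0455 -0.0304]
 [ 0.0071 -0.0454 -0.0301]]
[-0.0435 -0.0325 -0.0303] [[ 0.0083  0.0474 -0.0305]
 [ 0.0071  0.0464 -0.0304]
 [ 0.0043  0.045  -0.0303]]
[0.1849 0.178  0.1697 0.1605] [0.3539 0.1105 0.4607] [0.4001 0.12   0.4195]
w2 6554 [-0.0086 -0.0572 -0.1   ] [ 0.0105  0.0581 -0.0302]
[-0.0431 -0.0325 -0.0302] [[ 0.0082 -0.0444 -0.0309]
 [ 0.007  -0.0445 -0.0307]
 [ 0.0062 -0.0447 -0.0302]]
[-0.0432 -0.0326 -0.0302] [[-0.0016  0.0457 -0.0305]
 [ 0.0091  0.0476 -0.0305]
 [ 0.0079  0.0456 -0.0302]]
[0.1864 0.177  0.1694 0.1601] [0.365  0.1871 0.4607] [0.3594 0.1409 0.4193]
```

The measured fingertips end 30 mm short of the stated TCP: they show at tool z = -0.030 in both wrist depth maps. The fingers therefore closed above the handle. I'll use a grasp point at tool z = -0.049.

```bash
python3 steer.py '[[0,0,-0.021,0,0,-0.03,0.06],[0,0,-0.021,0,0,-0.03,0.06],[0,0,-0.021,0,0,-0.03,0.06],[0,0,-0.021,0,0,-0.03,0.06],[0,0,-0.021,0,0,-0.03,0.06],[0,0,-0.021,0,0,-0.03,0.06],[0,0,-0.021,0,0,-0.03,0.06]]' && python3 steer.py '[[0,0,0,0,0,0.04,0.06],[0,0,0,0,0,0.061,0.06],[0,0,0,0,0,0.061,0.06],[0,0,0,0,0,0.061,0],[0,0,0,0,0,0.061,0],[0,0,0,0,0,0.061,0],[0,0,0,0,0,0.061,0],[0,0,0,0,0,0.061,0],[0,0,0,0,0,0.061,0]]' 80
```

```text
t: 6.38
tcp_pos: [0.4132, -0.1064, 0.0542]
tool_rot: [0.563, 0.826, -0.0, -0.0]
wrist_force: [0.6, -0.1, -0.8]
gripper_width: 0.0599
finger_force: 0.0
t: 7.5
tcp_pos: [0.4132, -0.1064, -0.0066]
tool_rot: [0.563, 0.826, 0.0, 0.0]
wrist_force: [-0.9, 1.4, 2.2]
gripper_width: 0.0215
finger_force: 60.0
```

```bash
cat >> h.py <<'E'
MT=np.array([[-1,0,0],[0,1,0],[0,0,-1.]])
OFF=np.array([-.122,0,-.0066]); DP=0.  # turner origin in tool; droop (deg) of turner vs tool
def toT(pos,yaw,pitch=0.,dp=None):
    dp=DP if dp is None else dp
    Rt=R.from_euler('ZY',[yaw,pitch],degrees=True)*R.from_euler('Y',-dp,degrees=True)*R.from_matrix(MT)
    # rotation of turner about grasp G=(0,0,-.049) in tool by droop
    G=np.array([0,0,-.049]);o=G+R.from_matrix(MT).inv().apply(R.from_euler('Y',dp,degrees=True).apply(R.from_matrix(MT).apply(OFF-G)))
    to(np.array(pos)-Rt.apply(o),Rt=Rt)
TO=np.array([.6266,.0158,0]);TY=8.3; CO=np.array([.621,.2807,0]);CY=3.8
def tray(x,y,z): return TO+R.from_euler('z',TY,degrees=True).apply([x,y,z])
def cad(x,y,z): return CO+R.from_euler('z',CY,degrees=True).apply([x,y,z])
def now():
    s=ctrl.read_state();Rn=R.from_quat(s["tool_rot"]);return np.array(s["tcp_pos"])+Rn.apply(OFF),s
E
python3 -c "
from h import *
toT([.4583,-.2201,0],-68.6)
toT(tray(-.16,.011,.11),TY)"
```

```text
[0.0001 0.     0.0014] [-0.0003  0.0005 -0.    ] rows 0.0
[ 1.0000e-04  1.0000e-04 -1.3408e+00] [ 0.1106 -0.0288 -0.11  ] rows 7.1
```

```bash
python3 steer.py '[[0,0,0,0,0,-0.055,0],[0,0,0,0,0,-0.11,0],[0,0,-1.341,0.1106,-0.0288,-0.11,0],[0,0,-1.341,0.1106,-0.0288,-0.11,0],[0,0,-1.341,0.1106,-0.0288,-0.11,0],[0,0,-1.341,0.1106,-0.0288,-0.11,0],[0,0,-1.341,0.1106,-0.0288,-0.11,0],[0,0,-1.341,0.1106,-0.0288,-0.11,0],[0,0,-1.341,0.1106,-0.0288,-0.11,0],[0,0,-1.341,0.1106,-0.0288,-0.11,0]]'
cat >> h.py <<'E'
def blade(n="scene",save=None):
    """measured turner blade: plane points from camera depth in tool-expected turner frame"""
    o,s=now();im=ctrl.get_image(n);P,_=cloud(im);a=P[im["z_map"]>0]
    if save: cv2.imwrite(save,im["pixels"])
    Rn=R.from_quat(s["tool_rot"])*R.from_matrix(MT).inv()
    q=Rn.inv().apply(a-o);k=q[(abs(q[:,0])<.08)&(abs(q[:,1])<.05)&(abs(q[:,2])<.025)]
    return k,q
E
python3 - <<'E'
from h import *
np.set_printoptions(precision=4,suppress=True)
for n in("scene","side"):
    k,q=blade(n,"pics/l_%s.png"%n)
    m=(k[:,0]<.045);A=np.c_[k[m][:,0],k[m][:,1],np.ones(m.sum())]
    for _ in range(3):
        c=np.linalg.lstsq(A,k[m][:,2],rcond=None)[0];r=abs(A@c-k[m][:,2]);i=np.where(m)[0][r<.004];m=np.zeros(len(k),bool);m[i]=1;A=np.c_[k[m][:,0],k[m][:,1],np.ones(m.sum())]
    print(n,len(k),m.sum(),"plane slope x,y (deg)",np.degrees(c[:2]),"z0",c[2]-.0025,"ext",k.min(0),k.max(0))
E
```

```text
t: 8.75
tcp_pos: [0.3456, -0.014, 0.103]
tool_rot: [-0.073, 0.997, 0.0, -0.0]
wrist_force: [0.0, -0.3, -2.5]
gripper_width: 0.0217
finger_force: 60.0
scene 425 393 plane slope x,y (deg) [-1.5053  0.2012] z0 -0.0035960725091783432 ext [-0.0799 -0.0384 -0.0052] [0.0596 0.0378 0.0182]
side 873 608 plane slope x,y (deg) [-1.1241  0.7224] z0 0.0007906791846632789 ext [-0.0791 -0.0412 -0.0067] [0.0606 0.0412 0.0247]
```

```bash
sed -i 's/DP=0\./DP=1.3/' h.py
cat >> h.py <<'E'
def toE(ex,ez,pitch,y=.011,dp=None):
    a=np.radians(pitch);toT(tray(ex-.065*np.cos(a),y,ez+.065*np.sin(a)),TY,pitch,dp)
E
python3 -c "
from h import *
toE(-.076,.04,15)
toE(-.071,.0055,15)"
```

```text
[ 0.0004  0.2387 -0.0028] [-0.025  -0.      0.0213] rows 1.3
[ 0.0004  0.2387 -0.0028] [-0.03    0.      0.0558] rows 1.3
```

```bash
python3 steer.py '[[0,0.239,-0.003,-0.025,0,0.0213,0],[0,0.239,-0.003,-0.025,0,0.0213,0],[0,0.239,-0.003,-0.028,0,0.035,0],[0,0.239,-0.003,-0.03,0,0.048,0],[0,0.239,-0.003,-0.03,0,0.0558,0],[0,0.239,-0.003,-0.03,0,0.0558,0]]'
python3 - <<'E'
from h import *
np.set_printoptions(precision=4,suppress=True)
k,q=blade("scene","pics/d_s.png")
k=k[abs(k[:,1])<.03]
m=(k[:,0]<.045)&(k[:,0]>-.055);c=np.polyfit(k[m][:,0],k[m][:,2],1);print(m.sum(),np.degrees(c[0]),c[1]-.0025)
im=ctrl.get_image("side")["pixels"]
a=cv2.imread("pics/d_s.png")[180:330,230:400]
o=np.zeros((600,800,3),np.uint8);o[:,:680]=cv2.resize(a,(680,600),interpolation=cv2.INTER_CUBIC);cv2.imwrite("pics/d.png",o[:,:680])
toE(-.071,.0055,15)
print(ctrl.read_state()["wrist_force"],ctrl.read_state()["wrist_torque"])
E
```

```text
t: 9.6
tcp_pos: [0.3751, -0.0097, 0.0472]
tool_rot: [-0.073, 0.99, -0.009, -0.119]
wrist_force: [-1.0, -0.8, -1.8]
gripper_width: 0.0216
finger_force: 60.0
470 -4.741560606543991 -0.006382723775327165
[-0.0005  0.0012  0.0028] [0.0001 0.0001 0.0006] rows 0.0
[ 0.244  -0.1805 -2.4641] [ 0.058  -0.0588 -0.0147]
```

View pics/d.png

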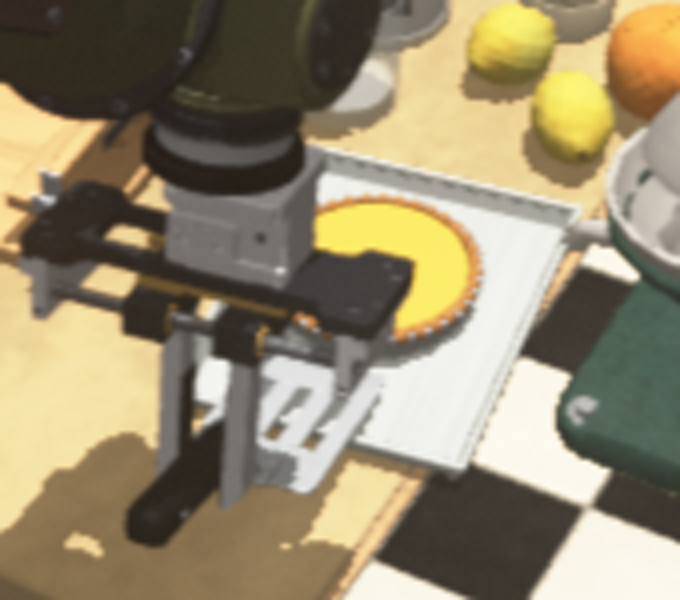

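```bash
python3 - <<'E'
from h import *
np.set_printoptions(precision=4,suppress=True)
s=ctrl.read_state();print(s["tcp_pos"],s["wrist_force"],s["wrist_torque"])
toE(-.071,.003,15)
E
python3 steer.py '[[0,0,0,0,0,0.002,0],[0,0,0,0,0,0.003,0],[0,0,0,0,0,0.003,0],[0,0,0,0,0,0.003,0]]'
python3 - <<'E'
from h import *
np.set_printoptions(precision=4,suppress=True)
s=ctrl.read_state();print(s["tcp_pos"],s["wrist_force"],s["wrist_torque"])
toE(-.071,.003,15)
E
```

```text
[ 0.3757 -0.0097  0.0478] [ 0.244  -0.1805 -2.4641] [ 0.058  -0.0588 -0.0147]
[-0.0005  0.0012  0.0028] [-0.0005  0.0001  0.0031] rows 0.0
t: 10.2
tcp_pos: [0.3749, -0.0098, 0.0446]
tool_rot: [-0.073, 0.99, -0.009, -0.119]
wrist_force: [0.6, -0.3, -3.0]
gripper_width: 0.0215
finger_force: 60.0
[ 0.3749 -0.0098  0.0446] [ 0.5522 -0.2969 -2.981 ] [ 0.1045 -0.0114  0.0387]
[-0.0004  0.0001  0.0032] [-0.0005 -0.     -0.0003] rows 0.0
```

```bash
for i in 1; do python3 steer.py '[[0,0,0,0,0,0.0015,0],[0,0,0,0,0,0.0015,0],[0,0,0,0,0,0.0015,0]]'; done; python3 -c "
from h import *
for i in range(3):
  s=ctrl.read_state();print(s['tcp_pos'],s['wrist_force'],s['wrist_torque'])"
python3 steer.py '[[0,0,0,0,0,0.0015,0],[0,0,0,0,0,0.0015,0],[0,0,0,0,0,0.0015,0]]'; python3 -c "
from h import *
s=ctrl.read_state();print(s['tcp_pos'],s['wrist_force'],s['wrist_torque'])"
```

```text
t: 10.58
tcp_pos: [0.3745, -0.0098, 0.0431]
tool_rot: [-0.073, 0.99, -0.009, -0.119]
wrist_force: [-0.4, 0.2, -2.4]
gripper_width: 0.0217
finger_force: 60.0
[ 0.37449396 -0.00981633  0.0430662 ] [-0.36991629  0.16785655 -2.37412459] [ 9.48120435e-03 -4.37832450e-05 -4.35014359e-02]
[ 0.37449396 -0.00981633  0.0430662 ] [-0.36991629  0.16785655 -2.37412459] [ 9.48120435e-03 -4.37832450e-05 -4.35014359e-02]
[ 0.37449396 -0.00981633  0.0430662 ] [-0.36991629  0.16785655 -2.37412459] [ 9.48120435e-03 -4.37832450e-05 -4.35014359e-02]
t: 10.95
tcp_pos: [0.3741, -0.0099, 0.0416]
tool_rot: [-0.073, 0.99, -0.009, -0.119]
wrist_force: [0.7, 0.3, -1.9]
gripper_width: 0.0221
finger_force: 60.0
[ 0.37414706 -0.00987457  0.04160088] [ 0.65343463  0.30287296 -1.86791623] [ 0.03949375 -0.0264132   0.02821309]
```

```bash
python3 steer.py '[[0,0,0,0,0,0.0015,0],[0,0,0,0,0,0.0015,0],[0,0,0,0,0,0.0015,0]]'; python3 -c "
from h import *
s=ctrl.read_state();print(s['tcp_pos'],s['wrist_force'],s['wrist_torque'])
k,q=blade('side')
np.set_printoptions(precision=4,suppress=True)
for x in(-.05,-.03,-.01,.01,.03,.045):
  a=k[(abs(k[:,0]-x)<.008)&(abs(abs(k[:,1])-.032)<.004)];print(x,len(a),np.percentile(a[:,2],[20,50,80]) if len(a) else '')
"
```

```text
t: 11.32
tcp_pos: [0.3739, -0.0099, 0.0402]
tool_rot: [-0.073, 0.99, -0.009, -0.119]
wrist_force: [-0.5, -1.1, -0.9]
gripper_width: 0.0218
finger_force: 60.0
[ 0.37390201 -0.00994655  0.04023236] [-0.48806773 -1.05963836 -0.9150656 ] [ 0.09094951 -0.11390583 -0.00145429]
-0.05 21 [0.001  0.0036 0.0055]
-0.03 27 [-0.0179  0.0014  0.0053]
-0.01 39 [-0.0182 -0.0007  0.0051]
0.01 33 [-0.008   0.0013  0.0033]
0.03 29 [-0.0011  0.0032  0.0063]
0.045 29 [-0.0016  0.0022  0.0054]
```

```bash
sed -i 's/DP=1.3/DP=0.3/' h.py; python3 -c "
from h import *
for x,p in((-.074,14),(-.06,14),(-.045,12.5),(-.03,11),(-.015,9.7),(0,8.5)): print(x,p);toE(x,.0025,p)"
```

```text
-0.074 14
[-0.0004  0.0003  0.0031] [ 0.0032  0.     -0.0003] rows 0.1
-0.06 14
[-0.0004  0.0003  0.0031] [-0.0104 -0.     -0.0036] rows 0.2
-0.045 12.5
[-0.0004 -0.0259  0.0031] [-0.0252 -0.0001 -0.0023] rows 0.4
-0.03 11
[-0.0004 -0.052   0.0031] [-0.0401 -0.0001 -0.0009] rows 0.6
-0.015 9.7
[-0.0003 -0.0747  0.0031] [-0.0551 -0.0002 -0.0003] rows 0.9
0 8.5
[-0.0003 -0.0957  0.0031] [-0.0701 -0.0002  0.0001] rows 1.1
```

```bash
python3 steer.py '[[0,0,0.003,-0.004,0,-0.002,0],[0,0,0.003,-0.0104,0,-0.0036,0],[0,-0.013,0.003,-0.018,0,-0.003,0],[0,-0.026,0.003,-0.0252,0,-0.0023,0],[0,-0.039,0.003,-0.033,0,-0.0016,0],[0,-0.052,0.003,-0.0401,0,-0.0009,0],[0,-0.052,0.003,-0.0401,0,-0.0009,0]]'
python3 - <<'E'
from h import *
np.set_printoptions(precision=4,suppress=True)
im=ctrl.get_image("scene");cv2.imwrite("pics/e_s.png",im["pixels"]);im2=ctrl.get_image("side");cv2.imwrite("pics/e_d.png",im2["pixels"])
for I in(im,im2):
    P,_=cloud(I);hsv=cv2.cvtColor(I["pixels"],cv2.COLOR_BGR2HSV)
    m=(hsv[...,0]>20)&(hsv[...,0]<32)&(hsv[...,1]>150)&(P[...,2]>.01)&(P[...,2]<.08)&(abs(P[...,0]-.64)<.1)&(abs(P[...,1]-.02)<.08)
    q=P[m];A=np.c_[q[:,:2]-q[:,:2].mean(0),np.ones(len(q))];c=np.linalg.lstsq(A,q[:,2],rcond=None)[0]
    print(len(q),q.mean(0),"min/max",q.min(0),q.max(0),"tilt deg",np.degrees(c[:2]))
for x,p in((-.03,11),(-.015,9.7),(0,8.5),(.015,7)): print(x,p);toE(x,.0025,p)
E
```

```text
t: 12.25
tcp_pos: [0.413, -0.0041, 0.0314]
tool_rot: [-0.072, 0.993, -0.007, -0.093]
wrist_force: [0.1, 0.4, -1.8]
gripper_width: 0.0215
finger_force: 60.0
231 [0.6704 0.0341 0.0208] min/max [ 0.6169 -0.0269  0.0144] [0.7079 0.0743 0.0273] tilt deg [-0.4692 -0.7962]
658 [0.6447 0.0375 0.0251] min/max [ 0.5975 -0.0213  0.0163] [0.7055 0.0871 0.0344] tilt deg [0.1101 0.2969]
-0.03 11
[-0.0004  0.0002  0.0002] [ 0.0001 -0.0001 -0.0001] rows 0.0
-0.015 9.7
[-0.0004 -0.0225  0.0002] [-0.0148 -0.0002  0.0014] rows 0.2
0 8.5
[-0.0004 -0.0435  0.0002] [-0.0298 -0.0002  0.0025] rows 0.5
0.015 7
[-0.0004 -0.0697  0.0002] [-0.045  -0.0002  0.0046] rows 0.7
```

```bash
python3 steer.py '[[0,-0.0112,0,-0.0074,0,0.0017,0],[0,-0.0225,0,-0.0148,0,0.0024,0],[0,-0.0225,0,-0.0148,0,0.0024,0]]'
cat >> h.py <<'E'
def tart(n="side",zlo=.01,zhi=.12):
    I=ctrl.get_image(n);P,_=cloud(I);hsv=cv2.cvtColor(I["pixels"],cv2.COLOR_BGR2HSV)
    m=((hsv[...,0]>20)&(hsv[...,0]<32)&(hsv[...,1]>150)&(P[...,2]>zlo)&(P[...,2]<zhi)&(abs(P[...,0]-.62)<.12)&(P[...,1]>-.06)&(P[...,1]<.36)).astype(np.uint8)
    k,l,st,cc=cv2.connectedComponentsWithStats(m);m=l==1+np.argmax(st[1:,4])
    q=P[m];A=np.c_[q[:,:2]-q[:,:2].mean(0),np.ones(len(q))];c=np.linalg.lstsq(A,q[:,2],rcond=None)[0]
    print(n,len(q),"mid",np.round((q.min(0)+q.max(0))/2,4),"mean",np.round(q.mean(0),4),"tilt deg",np.degrees(c[:2]).round(2))
E
python3 - <<'E'
from h import *
tart();print(ctrl.read_state()["wrist_force"].round(2))
for x,p in((-.015,9.7),(0,8.5),(.015,7)): print(x,p);toE(x,.0015,p)
E
```

```text
t: 12.72
tcp_pos: [0.4273, -0.002, 0.0264]
tool_rot: [-0.072, 0.994, -0.006, -0.081]
wrist_force: [1.2, -0.4, -2.0]
gripper_width: 0.0218
finger_force: 60.0
side 655 mid [0.6548 0.0339 0.0275] mean [0.6495 0.039  0.0269] tilt deg [-1.5   0.13]
[ 1.02  0.37 -1.34]
-0.015 9.7
[-0.0005  0.0009  0.0002] [ 0.0002 -0.0001  0.    ] rows 0.0
0 8.5
[-0.0005 -0.0201  0.0002] [-0.0147 -0.0001  0.0015] rows 0.2
0.015 7
[-0.0005 -0.0463  0.0002] [-0.0298 -0.0001  0.0039] rows 0.5
```

```bash
python3 steer.py '[[0,-0.01,0,-0.0074,0,0.001,0],[0,-0.0201,0,-0.0147,0,0.0017,0],[0,-0.033,0,-0.022,0,0.0028,0],[0,-0.0463,0,-0.0298,0,0.004,0],[0,-0.0463,0,-0.0298,0,0.004,0]]'
python3 - <<'E'
from h import *
tart();print(ctrl.read_state()["wrist_force"].round(2))
for x,p in((.015,7),(.03,5),(.045,3),(.06,1.5),(.075,.5)): print(x,p);toE(x,.002,p)
E
```

```text
t: 13.4
tcp_pos: [0.4558, 0.0021, 0.0175]
tool_rot: [-0.072, 0.996, -0.004, -0.058]
wrist_force: [2.7, 0.1, -1.5]
gripper_width: 0.0215
finger_force: 60.0
side 723 mid [0.6552 0.0332 0.0285] mean [0.6522 0.0363 0.0289] tilt deg [-3.38 -0.14]
[ 1.94  0.51 -2.02]
0.015 7
[-0.0004  0.0001  0.0003] [ 0.     -0.0002 -0.0006] rows 0.0
0.03 5
[-0.0004 -0.0348  0.0003] [-0.0152 -0.0002  0.0042] rows 0.3
0.045 3
[-0.0004 -0.0697  0.0003] [-0.0306 -0.0002  0.0089] rows 0.5
0.06 1.5
[-0.0004 -0.0959  0.0003] [-0.0461 -0.0002  0.012 ] rows 0.8
0.075 0.5
[-0.0004 -0.1134  0.0003] [-0.0614 -0.0002  0.0135] rows 1.0
```

```bash
python3 steer.py '[[0,-0.017,0,-0.0076,0,0.002,0],[0,-0.0348,0,-0.0152,0,0.0042,0],[0,-0.052,0,-0.023,0,0.0065,0],[0,-0.0697,0,-0.0306,0,0.0089,0],[0,-0.083,0,-0.038,0,0.0105,0],[0,-0.0959,0,-0.0461,0,0.012,0],[0,-0.0959,0,-0.0461,0,0.012,0]]'
python3 - <<'E'
from h import *
tart();print(ctrl.read_state()["wrist_force"].round(2))
for x,p in((.06,1.5),(.075,.5),(.08,.5)): print(x,p);toE(x,.002,p)
E
```

```text
t: 14.32
tcp_pos: [0.4997, 0.0085, 0.0002]
tool_rot: [-0.072, 0.997, -0.001, -0.01]
wrist_force: [2.0, 1.2, -1.2]
gripper_width: 0.0217
finger_force: 60.0
side 822 mid [0.6548 0.0329 0.0287] mean [0.6537 0.0342 0.0283] tilt deg [-1.33  0.18]
[ 1.47  0.12 -1.7 ]
0.06 1.5
[-0.0005  0.0003  0.0003] [ 0.0002 -0.0001  0.0001] rows 0.0
0.075 0.5
[-0.0005 -0.0172  0.0003] [-0.015  -0.0001  0.003 ] rows 0.2
0.08 0.5
[-0.0005 -0.0172  0.0003] [-0.02   -0.0001  0.0029] rows 0.3
```

```bash
python3 steer.py '[[0,-0.009,0,-0.008,0,0.0015,0],[0,-0.0172,0,-0.0165,0,0.0025,0],[0,-0.0172,0,-0.0165,0,0.0025,0],[0,-0.03,0,-0.0165,0,0.0005,0],[0,-0.035,0,-0.0165,0,-0.003,0],[0,-0.035,0,-0.0165,0,-0.008,0],[0,-0.035,0,-0.0165,0,-0.013,0],[0,-0.035,0,-0.0165,0,-0.013,0]]'
python3 - <<'E'
from h import *
tart();tart("scene");s=ctrl.read_state();print(s["wrist_force"].round(2),s["wrist_torque"].round(3),now()[0])
k,q=blade("side");print(len(k))
E
```

```text
t: 15.38
tcp_pos: [0.5157, 0.0109, 0.0134]
tool_rot: [-0.073, 0.997, 0.0, 0.007]
wrist_force: [0.7, 0.2, -4.7]
gripper_width: 0.0219
finger_force: 60.0
side 910 mid [0.6542 0.0316 0.0435] mean [0.6542 0.033  0.0441] tilt deg [-0.12  0.61]
scene 36 mid [ 0.6631 -0.0173  0.0387] mean [ 0.6627 -0.0186  0.039 ] tilt deg [ -1.77 -11.49]
[-0.13  0.05 -5.08] [-0.033  0.591  0.002] [0.63603871 0.02851774 0.02101858]
1481
```

```bash
python3 steer.py '[[0,0,0,0,0,-0.006,0],[0,0,0,0,0,-0.016,0],[0,0,0,0,0,-0.028,0],[0,0,0,0,0,-0.042,0],[0,0,0,0,0,-0.056,0],[0,0,0,0,0,-0.068,0],[0,0,0,0,0,-0.076,0],[0,0,0,0,0,-0.08,0],[0,0,0,0,0,-0.08,0]]'
python3 - <<'E'
from h import *
tart(zhi=.2);s=ctrl.read_state();print(s["wrist_force"].round(2),now()[0])
toT(cad(-.0176,-.0014,.10),CY,0,dp=.9)
E
```

```text
t: 16.65
tcp_pos: [0.5144, 0.0108, 0.0928]
tool_rot: [-0.072, 0.997, 0.0, 0.006]
wrist_force: [-0.7, 0.1, -6.4]
gripper_width: 0.0215
finger_force: 60.0
side 966 mid [0.651  0.0312 0.1142] mean [0.6506 0.032  0.1137] tilt deg [-4.  -0.1]
[-0.24 -0.2  -5.58] [0.63491995 0.02840632 0.10069303]
[ 0.0009 -0.0035  0.0788] [-0.0061  0.2612 -0.0008] rows 4.2
```

Run:
```python
from h import *
tart(zhi=.2)
toT([.6349,.0284,.105],8.3,0,dp=4.8)
toT(cad(-.0176,-.0014,.105),CY,0,dp=4.8)
```

```text
side 967 mid [0.6509 0.0318 0.1137] mean [0.6504 0.0322 0.1135] tilt deg [-4.41  0.02]
[-0.0001 -0.0718  0.0002] [-0.0041  0.     -0.0061] rows 0.4
[ 0.0037 -0.0718  0.0787] [-0.0096  0.2609 -0.006 ] rows 4.2
```

```bash
python3 steer.py '[[0,-0.024,0,-0.0015,0.004,-0.002,0],[0,-0.048,0.005,-0.003,0.014,-0.004,0],[0.001,-0.0718,0.012,-0.005,0.03,-0.006,0],[0.001,-0.0718,0.02,-0.006,0.052,-0.006,0],[0.002,-0.0718,0.028,-0.006,0.078,-0.006,0],[0.002,-0.0718,0.037,-0.006,0.104,-0.006,0],[0.002,-0.0718,0.046,-0.007,0.13,-0.006,0],[0.003,-0.0718,0.052,-0.008,0.152,-0.006,0],[0.003,-0.0718,0.056,-0.008,0.166,-0.006,0],[0.003,-0.0718,0.058,-0.008,0.17,-0.006,0]]'
python3 - <<'E'
from h import *
tart(zhi=.2);s=ctrl.read_state();print(s["wrist_force"].round(2),now()[0])
toT(cad(-.0176,-.0014,.105),CY,0,dp=4.8)
E
```

```text
t: 18.0
tcp_pos: [0.4974, 0.1808, 0.0989]
tool_rot: [-0.044, 0.998, 0.002, 0.042]
wrist_force: [0.4, -0.1, -5.5]
gripper_width: 0.0213
finger_force: 60.0
side 1219 mid [0.6323 0.1936 0.1281] mean [0.6325 0.1945 0.1285] tilt deg [-0.61  0.46]
[ 0.39 -0.54 -5.46] [0.61800993 0.1912929  0.11582823]
[0.0015 0.0009 0.0211] [0.0037 0.0903 0.    ] rows 1.4
```

```bash
python3 steer.py '[[0,-0.002,0.002,0,0.005,0,0],[0,-0.005,0.006,0.001,0.016,0,0],[0,-0.008,0.011,0.002,0.034,0,0],[0.001,-0.008,0.015,0.003,0.054,0,0],[0.001,-0.008,0.018,0.004,0.073,0,0],[0.001,-0.008,0.02,0.004,0.085,0,0],[0.001,-0.008,0.021,0.004,0.0903,0,0],[0.001,-0.008,0.021,0.004,0.0903,0,0]]'
python3 - <<'E'
from h import *
for i in range(2): tart(zhi=.2)
tart("scene",zhi=.2)
s=ctrl.read_state();print(s["wrist_force"].round(2),now()[0],"seat",cad(.001,0,.052))
E
```

```text
t: 19.05
tcp_pos: [0.4859, 0.2697, 0.0985]
tool_rot: [-0.033, 0.998, 0.002, 0.046]
wrist_force: [0.1, 0.8, -5.1]
gripper_width: 0.0215
finger_force: 60.0
side 1377 mid [0.6206 0.279  0.1286] mean [0.621  0.2802 0.1288] tilt deg [-0.24  0.21]
side 1365 mid [0.6208 0.279  0.1288] mean [0.6213 0.2797 0.1289] tilt deg [-0.08  0.19]
scene 609 mid [0.6208 0.2635 0.125 ] mean [0.6253 0.259  0.1247] tilt deg [-0.2  -0.91]
[-0.24 -0.03 -5.19] [0.60659915 0.27719408 0.11638617] seat [0.6219978  0.28076627 0.052     ]
```

Run:
```python
from h import *
for n in("sideP","sceneP"):
    a=np.load(n+".npy").reshape(-1,3)
    fr=a[(a[:,2]>.07)&(a[:,2]<.088)&(a[:,0]>.555)&(a[:,0]<.68)&(a[:,1]>.15)&(a[:,1]<.4)]
    ys=[]
    for q in(fr[fr[:,1]>.33],fr[fr[:,1]<.225]):
        p=np.polyfit(q[:,0]-.621,q[:,1],1);print(n,len(q),np.degrees(np.arctan(p[0])).round(2),p[1].round(4),np.percentile(q[:,1],[2,98]).round(4));ys.append((q[:,1].min()+q[:,1].max())/2)
    print("centre y",np.mean(ys))
toT(cad(-.0176,-.0014,.10),CY,0,dp=5.3)
```

```text
sideP 304 3.73 0.3652 [0.3559 0.3728]
sideP 267 3.6 0.2032 [0.1938 0.2104]
centre y 0.28310095942485886
sceneP 199 3.53 0.3609 [0.3526 0.3692]
sceneP 211 3.87 0.1995 [0.1916 0.2075]
centre y 0.2802884305684748
[ 0.0003 -0.     -0.0008] [0.0001 0.001  0.005 ] rows 0.1
```

```bash
python3 steer.py '[[0,0,0,0,0.002,0.003,0],[0,0,0,0,0.004,0.01,0],[0,0,0,0,0.004,0.019,0],[0,0,0,0,0.004,0.028,0],[0,0,0,0,0.004,0.036,0],[0,0,0,0,0.004,0.042,0],[0,0,0,0,0.004,0.046,0],[0,0,0,0,0.004,0.048,0],[0,0,0,0,0.004,0.048,0]]'
python3 - <<'E'
from h import *
for i in range(2): tart()
s=ctrl.read_state();print(s["wrist_force"].round(2),now()[0])
E
```

```text
t: 20.32
tcp_pos: [0.4901, 0.2741, 0.0508]
tool_rot: [-0.033, 0.998, 0.002, 0.046]
wrist_force: [0.7, 1.0, -4.7]
gripper_width: 0.0215
finger_force: 60.0
side 1322 mid [0.625  0.2844 0.0813] mean [0.6255 0.2843 0.0812] tilt deg [-0.08  0.14]
side 1315 mid [0.6251 0.2831 0.0814] mean [0.6253 0.2843 0.0815] tilt deg [0.03 0.55]
[-0.83 -0.08 -5.42] [0.61072925 0.28206421 0.06884645]
```

```bash
python3 steer.py '[[0,0,0,0,0,0.002,0],[0,0,0,0,0,0.004,0],[0,0,0,0.001,0,0.006,0],[0,0,0,0.001,0,0.008,0],[0,0,0,0.001,0,0.01,0],[0,0,0,0.001,0,0.012,0],[0,0,0,0.001,0,0.014,0],[0,0,0,0.0015,0,0.016,0],[0,0,0,0.0015,0,0.016,0]]'
python3 - <<'E'
from h import *
for i in range(2): tart()
s=ctrl.read_state();print(s["wrist_force"].round(2),now()[0])
E
```

```text
t: 21.55
tcp_pos: [0.4899, 0.274, 0.0345]
tool_rot: [-0.033, 0.998, 0.002, 0.046]
wrist_force: [0.3, 0.0, -2.5]
gripper_width: 0.0217
finger_force: 60.0
side 1312 mid [0.6251 0.2818 0.0745] mean [0.6251 0.2843 0.0744] tilt deg [-0.07  0.25]
side 1305 mid [0.6249 0.2828 0.0739] mean [0.625  0.2844 0.0743] tilt deg [0.18 0.29]
[ 0.43  0.43 -2.53] [0.61064286 0.28204047 0.05256977]
```

Run:
```python
from h import *
s=ctrl.read_state();Rn=R.from_quat(s["tool_rot"])
to(s["tcp_pos"]-.17*np.array([np.cos(np.radians(CY)),np.sin(np.radians(CY)),0]),Rt=Rn)
```

```text
[0. 0. 0.] [ 0.1693 -0.     -0.0157] rows 2.7
```

```bash
python3 steer.py '[[0,0,0,0.006,0,-0.0006,0],[0,0,0,0.018,0,-0.0017,0],[0,0,0,0.035,0,-0.0032,0],[0,0,0,0.055,0,-0.0051,0],[0,0,0,0.075,0,-0.007,0],[0,0,0,0.1,0,-0.0093,0],[0,0,0,0.125,0,-0.0116,0],[0,0,0,0.15,0,-0.0139,0],[0,0,0,0.1693,0,-0.0157,0],[0,0,0,0.1693,0,-0.0157,0]]'
python3 - <<'E'
from h import *
for i in range(2): tart()
tart("scene")
k,q=blade("side");m=(k[:,0]<.045);k=k[m&(abs(k[:,1])<.04)]
c=np.array([0,0,0.])
A=np.c_[k[:,:2],np.ones(len(k))];w=np.ones(len(k),bool)
for _ in range(4):
    c=np.linalg.lstsq(A[w],k[w][:,2],rcond=None)[0];w=abs(A@c-k[:,2])<.005
print("blade vs tool: deg",np.degrees(c[:2]),c[2],w.sum())
print(now()[0])
# possible put-down: original pose
toT([.4583,-.2201,.06],-68.6,0,dp=4.8)
E
```

```text
t: 22.9
tcp_pos: [0.3193, 0.2628, 0.0349]
tool_rot: [-0.034, 0.998, 0.002, 0.046]
wrist_force: [1.0, 0.4, -2.7]
gripper_width: 0.0216
finger_force: 60.0
side 1297 mid [0.6249 0.2835 0.0738] mean [0.6251 0.2841 0.0742] tilt deg [-0.1   0.21]
side 1298 mid [0.6249 0.2842 0.0753] mean [0.6251 0.2844 0.0743] tilt deg [0.17 0.21]
scene 969 mid [0.6241 0.28   0.0696] mean [0.6229 0.2804 0.0698] tilt deg [-0.35 -0.22]
blade vs tool: deg [-5.9315178 -0.305121 ] -0.0070636862286024725 923
[0.44150147 0.27082287 0.0526853 ]
[0.112  0.0075 1.2581] [-0.0711 -0.3786 -0.0125] rows 6.7
```

```bash
python3 steer.py '[[0,0,0,0.004,0,-0.045,0],[0,0,0.188,-0.02,-0.06,-0.06,0],[0.033,0.002,0.376,-0.0711,-0.11,-0.06,0],[0.05,0.003,0.564,-0.0711,-0.165,-0.05,0],[0.067,0.004,0.752,-0.0711,-0.22,-0.04,0],[0.084,0.005,0.94,-0.0711,-0.28,-0.03,0],[0.1,0.007,1.12,-0.0711,-0.33,-0.02,0],[0.112,0.0075,1.258,-0.0711,-0.3786,-0.0125,0],[0.112,0.0075,1.258,-0.0711,-0.3786,-0.0125,0],[0.112,0.0075,1.258,-0.0711,-0.3786,-0.0125,0]]'
python3 - <<'E'
from h import *
k,q=blade("scene");k=k[(k[:,0]<.045)&(abs(k[:,1])<.04)]
A=np.c_[k[:,:2],np.ones(len(k))];w=np.ones(len(k),bool)
for _ in range(4):
    c=np.linalg.lstsq(A[w],k[w][:,2],rcond=None)[0];w=abs(A@c-k[:,2])<.005
print("blade vs tool: deg",np.degrees(c[:2]),c[2],w.sum())
toT([.4583,-.2201,.06],-68.6,0,dp=5.3)
toT([.4583,-.2201,.005],-68.6,0,dp=5.3)
E
```

```text
t: 24.35
tcp_pos: [0.4148, -0.1104, 0.0534]
tool_rot: [0.563, 0.826, -0.024, 0.034]
wrist_force: [-0.3, -0.1, -1.6]
gripper_width: 0.0217
finger_force: 60.0
blade vs tool: deg [-5.55417604 -0.18582199] -0.011026519572677291 1576
[-0.0004 -0.0088  0.0015] [-0.0009  0.0002  0.    ] rows 0.0
[-0.0004 -0.0088  0.0015] [0.0037 0.0002 0.0548] rows 0.9
```

```bash
python3 steer.py '[[0,-0.009,0,0.001,0,0.02,0],[0,-0.009,0,0.003,0,0.04,0],[0,-0.009,0,0.0037,0,0.05,0],[0,-0.009,0,0.0037,0,0.0548,0],[0,-0.009,0,0.004,0,0.057,0],[0,-0.009,0,0.004,0,0.057,0]]'
python3 steer.py '[[0,0,0,0,0,0.0015,0],[0,0,0,0,0,0.0025,0],[0,0,0,0,0,0.0025,0]]'
```

```text
t: 25.15
tcp_pos: [0.4153, -0.1111, -0.0033]
tool_rot: [0.563, 0.825, -0.026, 0.038]
wrist_force: [-0.3, -0.2, -2.9]
gripper_width: 0.0214
finger_force: 60.0
t: 25.52
tcp_pos: [0.4152, -0.1114, -0.0061]
tool_rot: [0.563, 0.825, -0.026, 0.038]
wrist_force: [0.1, 0.0, -2.7]
gripper_width: 0.0216
finger_force: 60.0
```

```bash
python3 steer.py '[[0,0,0,0,0,0.001,0],[0,0,0,0,0,0.002,0],[0,0,0,0,0,0.002,0]]'
python3 - <<'E'
from h import *
k,q=blade("scene");k=k[(k[:,0]<.045)&(abs(k[:,1])<.04)]
A=np.c_[k[:,:2],np.ones(len(k))];w=np.ones(len(k),bool)
for _ in range(4):
    c=np.linalg.lstsq(A[w],k[w][:,2],rcond=None)[0];w=abs(A@c-k[:,2])<.005
o,s=now();Rn=R.from_quat(s["tool_rot"])*R.from_matrix(MT).inv()
print("world z at blade rear/mid/front",[(o+Rn.apply([x,0,c[0]*x+c[2]]))[2].round(4) for x in(-.06,0,.06)],s["wrist_force"])
E
```

```text
t: 25.9
tcp_pos: [0.4157, -0.1114, -0.0073]
tool_rot: [0.563, 0.825, -0.026, 0.039]
wrist_force: [-6.0, 4.9, 14.0]
gripper_width: 0.0214
finger_force: 60.0
world z at blade rear/mid/front [np.float64(0.0003), np.float64(0.0012), np.float64(0.0021)] [-4.70496071  5.18768184 15.07744963]
```

```bash
python3 steer.py '[[0,0,0,0,0,0,0.06],[0,0,0,0,0,0,0.06],[0,0,0,0,0,0,0.06],[0,0,0,0,0,0,0.06],[0,0,0,0,0,-0.03,0.06],[0,0,0,0,0,-0.08,0.06],[0,0,0,0,0,-0.14,0.06],[0,0,0,0,0,-0.2,0.06],[0,0,0,0,0,-0.22,0.06]]'
python3 - <<'E'
from h import *
s=ctrl.read_state();print(s["joints"].round(2))
im=ctrl.get_image("wrist");cv2.imwrite("pics/x.png",im["pixels"])
im=ctrl.get_image("scene");P,_=cloud(im);a=P[im["z_map"]>0]
b=a[(a[:,2]>.07)&(a[:,2]<.27)&(abs(a[:,0]-.53)<.025)&(a[:,1]>.34)&(a[:,1]<.41)]
print("bar",np.polyfit(b[:,2]-.068,b[:,1],1),b[b[:,2]>.24].mean(0))
h=a[(a[:,2]>.03)&(a[:,2]<.075)&(a[:,0]>.36)&(a[:,0]<.47)&(a[:,1]>-.18)&(a[:,1]<0)]
print("handle",cv2.minAreaRect((h[:,:2]*1000).astype(np.float32)))
for c in(-.09,-.05,0,.05,.1,-.096):print(cad(-.083,c,0),end=" ")
E
```

```text
t: 27.08
tcp_pos: [0.4087, -0.0925, 0.2145]
tool_rot: [0.563, 0.825, -0.025, 0.041]
wrist_force: [-0.4, -0.2, -0.7]
gripper_width: 0.0602
finger_force: 0.0
[-0.26 -0.07  1.84 -0.08  1.31 -0.61]
bar [0.12524634 0.35504801] [nan nan nan]
handle ((404.79815673828125, -89.58568572998047), (26.950950622558594, 116.68789672851562), 20.34979820251465)
[0.54414713 0.18539713 0.        ] [0.54149617 0.22530919 0.        ] [0.53818248 0.27519927 0.        ] [0.53486878 0.32508934 0.        ] [0.53155509 0.37497941 0.        ] [0.54454477 0.17941033 0.        ] <stdin>:6: RuntimeWarning: Mean of empty slice.
  ret = um.true_divide(
```

Run:
```python
from h import *
to([.41,.41,.20],CY)
```

```text
[-0.0578  0.084  -1.2621] [ 0.4665  0.1849 -0.0311] rows 8.0
```

```bash
python3 steer.py '[[-0.0578,0.084,-1.262,0.4665,0.1849,-0.0311,0],[-0.0578,0.084,-1.262,0.4665,0.1849,-0.0311,0],[-0.0578,0.084,-1.262,0.4665,0.1849,-0.0311,0],[-0.0578,0.084,-1.262,0.4665,0.1849,-0.0311,0],[-0.0578,0.084,-1.262,0.4665,0.1849,-0.0311,0],[-0.0578,0.084,-1.262,0.4665,0.1849,-0.0311,0],[-0.0578,0.084,-1.262,0.4665,0.1849,-0.0311,0],[-0.0578,0.084,-1.262,0.4665,0.1849,-0.0311,0],[-0.0578,0.084,-1.262,0.4665,0.1849,-0.0311,0],[-0.0578,0.084,-1.262,0.4665,0.1849,-0.0311,0]]' 20
python3 - <<'E'
from h import *
p=lambda y,z:cad(-.086,y,z-.03)
to(p(.135,.197),CY)
E
```

```text
t: 28.42
tcp_pos: [0.4091, 0.4095, 0.197]
tool_rot: [-0.033, 0.999, -0.0, -0.003]
wrist_force: [-0.4, -0.2, 1.2]
gripper_width: 0.0005
finger_force: 0.0
[-0.0003 -0.0055 -0.0002] [-0.1171 -0.0076  0.0294] rows 1.9
```

```bash
python3 steer.py '[[0,-0.0055,0,-0.0585,-0.0076,0.015,0],[0,-0.0055,0,-0.1171,-0.0076,0.0294,0],[0,-0.0055,0,-0.1171,-0.0076,0.0294,0]]' && python3 -c "
from h import *
p=lambda y,z:cad(-.086,y,z-.03)
to(p(.0753,.1968),CY);to(p(.0058,.1641),CY)"
```

```text
t: 28.8
tcp_pos: [0.529, 0.4073, 0.1648]
tool_rot: [-0.031, 1.0, -0.001, -0.001]
wrist_force: [-0.2, -0.1, -0.1]
gripper_width: 0.0007
finger_force: 0.0
[-0.0016 -0.0024 -0.0049] [ 0.0023 -0.0571 -0.0019] rows 0.9
[-0.0016 -0.0024 -0.0049] [ 0.0019 -0.1265  0.0309] rows 2.1
```

```bash
python3 steer.py '[[0,0,0,0.001,-0.03,-0.002,0],[0,0,0,0.002,-0.057,-0.002,0],[0,0,0,0.002,-0.077,0.003,0],[0,0,0,0.002,-0.0943,0.0093,0],[0,0,0,0.002,-0.1115,0.0195,0],[0,0,0,0.002,-0.1265,0.0309,0],[0,0,0,0.002,-0.1395,0.0455,0],[0,0,0,0.002,-0.151,0.0612,0],[0,0,0,0.002,-0.151,0.0612,0]]'
python3 - <<'E'
from h import *
p=lambda y,z:cad(-.086,y,z-.03)
to(p(-.0344,.0914),CY);to(p(-.0365,.070),CY)
im=ctrl.get_image("side");P,_=cloud(im);a=P[im["z_map"]>0]
q=R.from_euler('z',-CY,degrees=True).apply(a-CO);b=q[(abs(q[:,0]+.083)<.012)&(q[:,1]<.06)&(q[:,1]>-.11)&(q[:,2]>.082)&(q[:,2]<.2)]
print(len(b))
for y in(-.1,-.08,-.06,-.04,-.02,0,.03):
    k=b[abs(b[:,1]-y)<.008]
    if len(k):print(y,len(k),k[:,2].min().round(3),np.median(k[:,2]).round(3),k[:,0].mean().round(3))
tart()
E
```

```text
t: 29.92
tcp_pos: [0.534, 0.2586, 0.1056]
tool_rot: [-0.033, 0.999, 0.0, -0.001]
wrist_force: [-0.2, 0.2, 0.8]
gripper_width: 0.0008
finger_force: 0.0
[ 0.0004 -0.001  -0.0012] [-0.0023 -0.0182  0.0442] rows 0.8
[ 0.0004 -0.001  -0.0012] [-0.0023 -0.0203  0.0656] rows 1.1
90
-0.08 3 0.083 0.084 -0.076
0 10 0.113 0.121 -0.086
0.03 26 0.097 0.104 -0.084
side 1309 mid [0.6245 0.2833 0.0744] mean [0.625  0.2842 0.0743] tilt deg [-0.26  0.19]
```

```bash
python3 steer.py '[[0,0,0,0,-0.007,0.012,0],[0,0,0,0,-0.0133,0.0254,0],[0,0,0,0,-0.0165,0.035,0],[0,0,0,0,-0.0182,0.0442,0],[0,0,0,0,-0.0195,0.054,0],[0,0,0,0,-0.0203,0.061,0],[0,0,0,0,-0.0203,0.0645,0],[0,0,0,0,-0.0203,0.0645,0],[0,0,0,0,-0.0203,0.0645,0]]'
```

```text
t: 31.15
tcp_pos: [0.5362, 0.2396, 0.0431]
tool_rot: [-0.033, 0.999, 0.001, 0.001]
wrist_force: [-0.2, -0.6, 0.2]
gripper_width: 0.0008
finger_force: 0.0
```

```bash
python3 steer.py '[[0,0,0,0,0,0.0015,0],[0,0,0,0,0,0.003,0],[0,0,0,0,0,0.003,0]]'; python3 steer.py '[[0,0,0,0,0,0.0015,0],[0,0,0,0,0,0.003,0],[0,0,0,0,0,0.003,0]]'
```

```text
t: 31.52
tcp_pos: [0.5365, 0.2396, 0.0412]
tool_rot: [-0.033, 0.999, 0.001, 0.002]
wrist_force: [-3.5, -1.9, 12.4]
gripper_width: 0.0003
finger_force: 6.3
t: 31.9
tcp_pos: [0.5369, 0.2398, 0.0404]
tool_rot: [-0.033, 0.999, 0.001, 0.002]
wrist_force: [-13.1, -5.6, 33.5]
gripper_width: 0.0003
finger_force: 17.1
```

```bash
python3 steer.py '[[0,0,0,0.002,0,-0.01,0],[0,0,0,0.01,0,-0.06,0],[0,0,0,0.05,0,-0.11,0],[0,0,0,0.09,0,-0.16,0],[0,0,0,0.15,0,-0.18,0],[0,0,0,0.15,0,-0.18,0],[0,0,0,0.15,0,-0.18,0]]'
python3 - <<'E'
from h import *
tart()
im=ctrl.get_image("side");P,_=cloud(im);a=P[im["z_map"]>0]
q=R.from_euler('z',-CY,degrees=True).apply(a-CO);b=q[(abs(q[:,0]+.083)<.014)&(q[:,1]<.065)&(q[:,1]>-.068)&(q[:,2]>.05)&(q[:,2]<.1)]
print("bar slope",np.polyfit(b[:,1],b[:,2],1),len(b))
s=ctrl.get_image("scene")["pixels"]
o=np.zeros((420,800,3),np.uint8);o[:,:500]=cv2.resize(s[140:380,150:436],(500,420),interpolation=cv2.INTER_CUBIC)
o[:,500:]=cv2.resize(im["pixels"][150:360,260:410],(300,420),interpolation=cv2.INTER_CUBIC);cv2.imwrite("pics/fin.png",o)
E
```

```text
t: 32.78
tcp_pos: [0.3864, 0.2294, 0.2165]
tool_rot: [-0.033, 0.999, 0.001, 0.001]
wrist_force: [-0.5, -0.2, -1.1]
gripper_width: 0.0004
finger_force: 0.0
side 1302 mid [0.6245 0.2828 0.0743] mean [0.6251 0.2842 0.0743] tilt deg [0.05 0.57]
bar slope [-0.00137234  0.06865157] 177
```

View pics/fin.png

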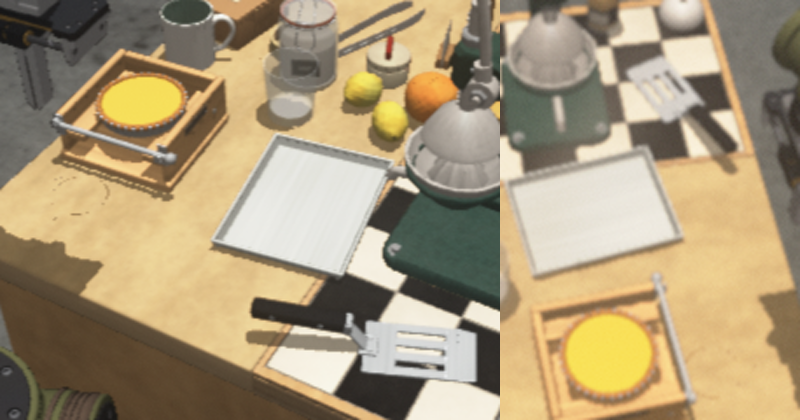

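The picture shows the tart on both runners at (140,103), the bar across the front in its catch from (58,123) to (170,157), and the turner flat on the worktop at (415,350). The tumbler hasn't moved. The bar's slope measures about 0.001, so it's fully down.

```bash
python3 -c "
from plant import ctrl
print(ctrl.job_done())"
```

```text
the job is handed in; nothing more can be done
None
```

Job handed in at about 33 s (no verdict was returned): by camera the tart is level on the runners, the bar down in its catch and the turner flat on the worktop; the fingertips really end 30 mm short of the stated TCP, so my first grasp missed, and the grip tops out at 60 N rather than the advised 80 N, so the blade drooped about 5° and I tilted the wrist to keep the tart level (worst lean about 4°).

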